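# Stack the standing kiln setter, chamfers matched

## Robot

A 7-joint arm with a two-finger parallel gripper is mounted at the origin on the work surface. World frame = base frame: x ahead of the robot, y to its left, z up, the work surface at z = 0. Lengths are in mm, angles in rad, forces in N, time in s.
With the tool pointing down it reaches from about 400 to 850 mm from the base axis. Payload 4.5 kg.
Tool frame: the origin (TCP) lies at the centre of the arm's flange, where the gripper is bolted on; the fingertips stand 173 mm ahead of it and the grasp point (between the pads) lies 155 mm ahead of it; z points along the fingers, y is the line along which they close (so a half turn about z gives the same grasp; the last joint's range is limited). The gripper opens to 85 mm and grips with 20 to 120 N. Pads are 22 mm wide; open, the fingers measure 114 mm over their backs; the gripper's body (76 mm by 85 mm) begins 54 mm behind the grasp point. The pads swing forward as they close: fully open they stand 13 mm farther back than shut.
Start: joints at [0.034, 0.689, -0.195, 1.565, 0.157, 0.902, -0.215], TCP at [625.01, 0.024, 404.717] pointing down, gripper open.
Joint ranges: [-3.01, 3.01], [-0.46, 2.08], [-1.47, 1.51], [0.13, 2.56], [-1, 4.14], [0.04, 2.09], [-2.66, 2.66]. Speed limits (rad/s): [2.57, 2.57, 3.14, 3.14, 3.14, 3.14, 3.14].

## Interface

Orientations are given as a rotation vector (axis times angle).
In Python, from bench import env gives the robot as it stands.
- The arm moves only by the shell command python3 -m jog 'ROWS'. ROWS is a JSON object of lists of equal length, an entry for each row: "translation": the shift along the tool's x, y, z in mm, a list of three; "delta_rot": the turn, a rotation vector about the tool's x, y, z in rad, a list of three; "gripper": the closure, from -1 (fully open) to 1 (shut). In form: {"translation": [[tx, ty, tz], ...], "delta_rot": [[ax, ay, az], ...], "gripper": [gripper, ...]}. A call has 1 to 12 rows; each row shifts and turns the commanded pose from where the row before left it, along the tool's axes as they then stand; what a row does not reach is not made up. A row lasts 1/8 s, in which the tool goes at most 62.5 mm and 10.7 degrees, less where a joint would pass 70% of its speed; a pose out of reach is approached as far as the arm can. A call with a gripper value outside its range is refused whole. The fingers move at their own pace and stop on an object; the grip force is fixed at half the most. Time passes only in rows, so rows that do not move let the fingers close. It gives the time, the measured TCP pose, the force, the opening and the grip force at its end, in the units of the state.
- env.observe(): the state, without advancing time (a new reading comes with each control period).
- env.get_image(name): name is "scene" or "side" or "wrist"; returns the picture (400x640x3 uint8, red, green, blue); there is no depth.
- env.camera_info(name): a dict with "K" (3x3 intrinsics, pixels), "xyz" and "attitude" of the camera in the world; the wrist camera has in their place "T_tool_cam" (4x4, takes a point from camera to tool coordinates, whose origin is the TCP and whose axes are the flange's). Camera axes: x right, y down, z forward; pixel columns grow to the right and rows downward; lengths in mm; the calibration is good to about 2 mm. A picture is of the moment at which its call begins: read the wrist's pose just before it. camera_info takes no time and is no camera call.
- env.close_job(): hands the job in; it is judged then, once.
The state is a dict: "time_s": time; "qpos": joint angles; "qd": joint speeds; "joint_efforts": joint torques, N m; "eef_pos": TCP position; "orientation": TCP orientation; "wrist_force": force on the tool from outside, world axes, zero at the start; "ft_torque": the same for the moment, N m; "opening": opening from 0.0 (shut) to 1.0 (fully open); "finger_force": force on a finger pad.
Only numpy, scipy, OpenCV 4.12 (cv2) and the standard library are available. Lean on these libraries where they do the work, as an engineer would, in place of code of your own. Each camera call takes 0.05 s, during which the arm holds its last target. There are 200 camera calls.

## Task

Take the kiln setter with the two cut corners that stands on its end on the bench, lay it down flat with its top face up on the bench without letting it topple over, and let go of it. Then take it again and stack it on the setters in the steel cradle with its cut corners over theirs, so that its skirt sits fully home and level on the one below, and let go. Leave everything else on the bench where it is, including the similar setter with four square corners.

Things in the scene. Friction and masses are not known exactly. Their poses are not given: they have to be found in the camera images.
- setter: The setter to stack: cream fireclay tray 130 (x) x 58 (y) x 42 (z) mm, 0.22-0.45 kg. Origin: centre of its underside; z out of its top face (five dark slots), x along its length to the cut-corner end. Both +x corners are cut at 45 degrees by 14 mm, the -x ones square. It starts upright on its -x end (x axis up, origin 65 mm high), its top face looking to the robot's left (+y) within 25 degrees.
- setter_shoulder (a point): Point on the setter, 34 mm above its underside at its middle. Below this height it has the full outline: flat sides 58 mm apart, to grip anywhere between x -60 and +48 mm. It is heavier below: its centre of mass lies about 22 mm above its underside. To lie top face up, its upper (cut-corner) end must swing to the side its underside faces, the robot's right (-y).
- setter_top (a point): Middle of the setter's top, z 42 mm. From z 34 to 42 mm stands a plateau: the same outline inset by 6.6 mm all round. Below, the setter is hollow 28 mm deep inside a skirt of 5 mm walls. A skirt drops over the plateau below it with 1.6 mm play all round and rests on its shoulder: pitch 34 mm. Turned end for end it cannot sit down and rides at 42 mm.
- setter_nose (a point): Point on the setter at the middle of its cut-corner end, at the underside (65 mm along x from its origin).
- stack_top: Upper one of two setters already in the cradle: same shape, size and axes as the setter to stack, loose (0.45 kg), level, its underside 40 mm above the bench, seated on a fixed lower one. Its shoulder is 74 mm and the top of its plateau 82 mm above the bench. Origin: centre of its underside, x towards its cut corners.
- cradle: Fixed dark steel cradle: base plate 190 (x) x 100 (y) x 6 mm; at both ends, 78 mm from its middle, an open frame 10 mm thick, 70 mm wide, rises to 161 mm above the bench; long sides open. Room for a gripper from straight above, none for a slanted one. Origin: centre of its underside, x along its length towards the stack's cut corners.
- stack_nose (a point): Point on stack_top at the middle of its cut-corner end, at shoulder height (x 65, z 34 mm from its origin).
- square_setter: Look-alike to leave alone: same size, stands the same way on its end about 120 to 230 mm from the setter, but all four corners are square. Origin and axes as for the setter.
- spray_bottle: Loose grey spray bottle, 76 mm in diameter, 195 mm tall, to leave alone. Origin: centre of its foot.
- pressed_tile: Loose cream relief tile 150 x 150 x 16 mm lying flat, to leave alone. Origin: centre of its underside.
- bench_brush: Loose wooden bench brush 180 x 45 x 43 mm lying bristles down, to leave alone. Origin: centre of its underside, x along its length.
- wax_tin: Loose round tin, 84 mm in diameter, 45 mm high, to leave alone. Origin: centre of its underside.

How it is judged (in metres and radians):
On the way:
1. the setter lies flat on the bench, top face up, and is let go of (angle between setter's own z axis and vertical below 0.1 rad and height (world z) of setter below 0.006 m and contact force between setter and the fingers below 0.3 N), for 0.2 s.
At the end, for the whole second after the job is handed in: The setter is seated on stack_top: 34 mm (within 1.8 mm) above it, cut-corner ends together within 5 mm, level within 0.04 rad, at rest; stack_top still seated in the cradle (40 mm within 2 mm above its underside, within 5 mm of its middle) (z of setter in the frame of stack_top between 0.0322 and 0.0358 m and horizontal distance between setter_nose and stack_nose below 0.005 m and angle between setter's own z axis and vertical below 0.04 rad and z of stack_top in the frame of cradle between 0.038 and 0.042 m and horizontal distance between stack_top and cradle below 0.005 m and linear speed of setter below 0.02 m/s); the robot touches nothing.
It fails at once if the setter topples over (turns faster than 7 rad/s) (angular speed of setter above 7 rad/s).
It fails at once if something else on the bench is disturbed (the look-alike or another loose thing moves more than 20 mm) (distance of any of square_setter, spray_bottle, pressed_tile, bench_brush, wax_tin from where it was at the start of the episode above 0.02 m).
It also fails if it takes over 54 s, if anything falls off the work surface, if the arm or the gripper's body presses on something with over 40 N, if the wrist force passes 120 N, or if a joint passes its speed limit or range.

## Working session

There is one attempt and no reset: what is moved stays moved. The work goes in short steps, Python scripts to look and compute and a shell command to move; the robot and the scene stay as the last step left them, time stands still between calls to the robot, and variables do not carry over. Pictures are saved under pics/ and viewed, at most 10 in all, crops included, and the job is handed in when it is done.

```bash
mkdir -p pics; ls
cat > h.py <<'E'
import numpy as np, cv2
from scipy.spatial.transform import Rotation as R
from bench import env
def cam(n):
    c=env.camera_info(n); return c
def save(n,f,crop=None,s=1):
    im=env.get_image(n)[:,:,::-1]
    cv2.imwrite('pics/raw_'+f,im)
    if crop: x0,y0,x1,y1=crop; im=im[y0:y1,x0:x1]
    if s!=1: im=cv2.resize(im,None,fx=s,fy=s,interpolation=cv2.INTER_CUBIC)
    cv2.imwrite('pics/'+f,im)
E
python3 - <<'E'
from h import *
for n in('scene','side','wrist'): print(n,env.camera_info(n))
o=env.observe(); print(o)
for n in('scene','side'): save(n,n+'0.png',s=1.25)
E
```

```text
pics
scene {'K': array([[471.0572298 ,   0.        , 321.0605233 ],
       [  0.        , 471.0572298 , 192.60786449],
       [  0.        ,   0.        ,   1.        ]]), 'xyz': array([1230.2026633 ,  383.83741115,  942.23756094]), 'attitude': array([-1.37210298, -2.25776071,  0.83750337])}
side {'K': array([[425.93525985,   0.        , 321.51493025],
       [  0.        , 425.93525985, 196.57517683],
       [  0.        ,   0.        ,   1.        ]]), 'xyz': array([ 480.05106175, -695.74653184,  665.65151114]), 'attitude': array([-2.22429829,  0.12988466, -0.06004484])}
wrist {'K': array([[315.34147484,   0.        , 323.674428  ],
       [  0.        , 315.34147484, 199.85210252],
       [  0.        ,   0.        ,   1.        ]]), 'T_tool_cam': array([[ 4.32998720e-04, -9.58520012e-01, -2.85024910e-01,
         7.34530541e+01],
       [ 9.99999861e-01,  5.01171317e-04, -1.66245387e-04,
        -6.31686227e-01],
       [ 3.02195839e-04, -2.85024799e-01,  9.58520095e-01,
         3.11401663e+01],
       [ 0.00000000e+00,  0.00000000e+00,  0.00000000e+00,
         1.00000000e+00]])}
{'time_s': 0.0, 'qpos': array([ 0.03375863,  0.69001023, -0.19451547,  1.5663766 ,  0.15732451,
        0.90251256, -0.21510197]), 'qd': array([-3.97354506e-04,  6.84875037e-04, -1.11493772e-03, -9.52946038e-04,
       -4.97683892e-05,  5.44865153e-04,  1.91008596e-03]), 'joint_efforts': array([ 1.13546095e-03, -5.39627159e+01, -1.26661520e+00, -1.58547074e+01,
        9.07521317e-03,  9.41080711e-03,  5.53111545e-05]), 'eef_pos': array([ 6.24658026e+02, -5.14908914e-03,  4.03858732e+02]), 'orientation': array([-2.22040706, -2.2207272 ,  0.00229032]), 'wrist_force': array([ 1.00674907, -0.14934652, -0.26688997]), 'ft_torque': array([ 0.01121836, -0.00280161,  0.01459475]), 'finger_force': 0.0, 'opening': 0.997945958902422}
```

View pics/scene0.png

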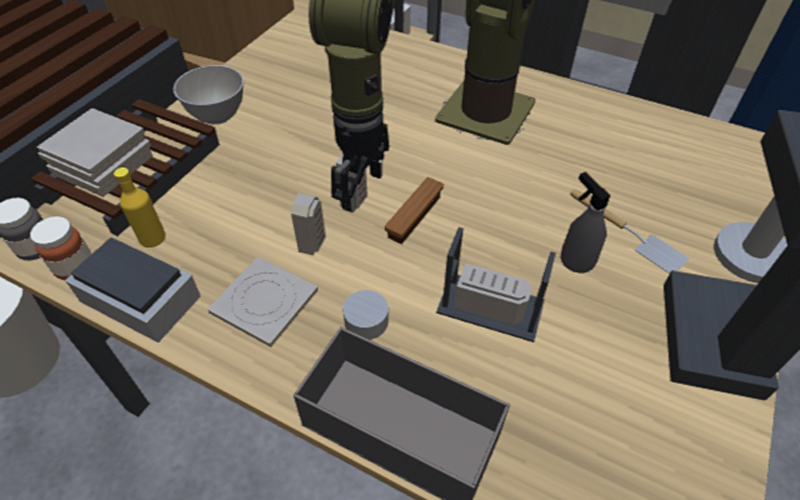

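View pics/side0.png

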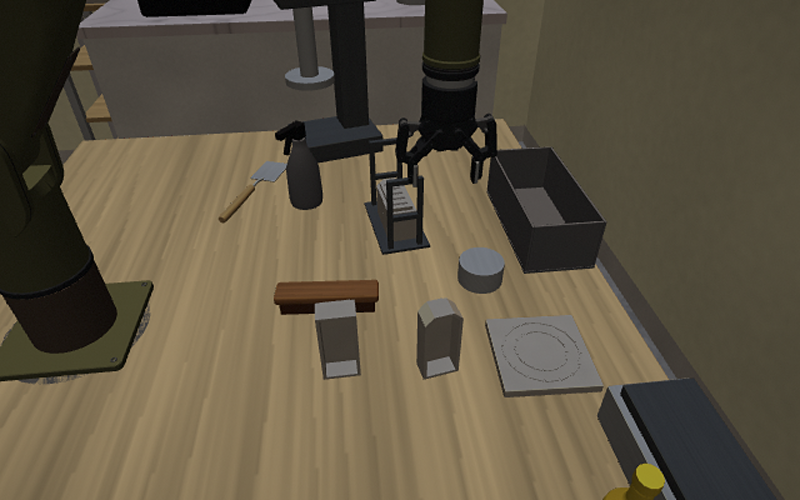

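The scene view shows the cut-corner setter at about (309,222) and the cradle at (495,290). In the side view the cut-corner setter is at (438,338) and the square look-alike is at (337,340). I'll enlarge these areas next.

Run:
```python
import cv2,numpy as np
a=cv2.imread('pics/raw_scene0.png');b=cv2.imread('pics/raw_side0.png')
def c(im,x,y,w,h,s):
    r=cv2.resize(im[y:y+h,x:x+w],None,fx=s,fy=s,interpolation=cv2.INTER_CUBIC)
    for i in range(0,w,10): cv2.putText(r,str(x+i),(i*s,8),0,.3,(0,0,255),1); cv2.line(r,(i*s,8),(i*s,12),(0,0,255))
    for i in range(0,h,10): cv2.putText(r,str(y+i),(0,i*s+3),0,.3,(0,0,255),1)
    return r
A=c(a,225,145,50,65,6); B=c(b,325,230,60,80,6);  C=c(a,345,180,105,95,7)
h=600
p=np.zeros((480,700,3),np.uint8);p[:390,:300]=A;p[:480,320:680]=B
cv2.imwrite('pics/z1.png',p);cv2.imwrite('pics/z2.png',C[:600])
```

```text
(no output)
```

View pics/z1.png

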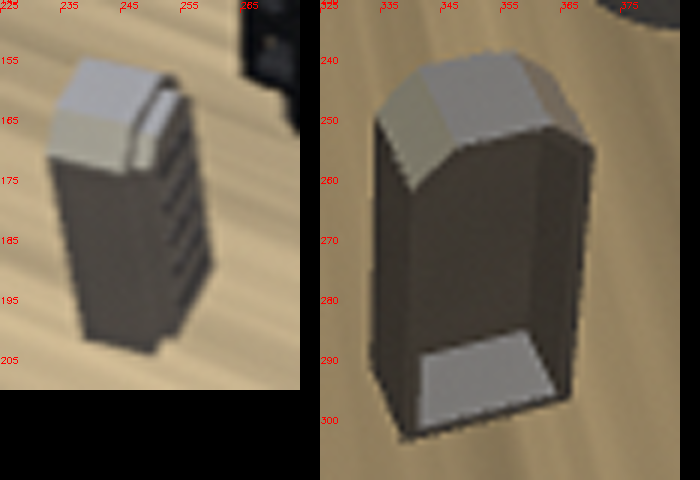

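View pics/z2.png

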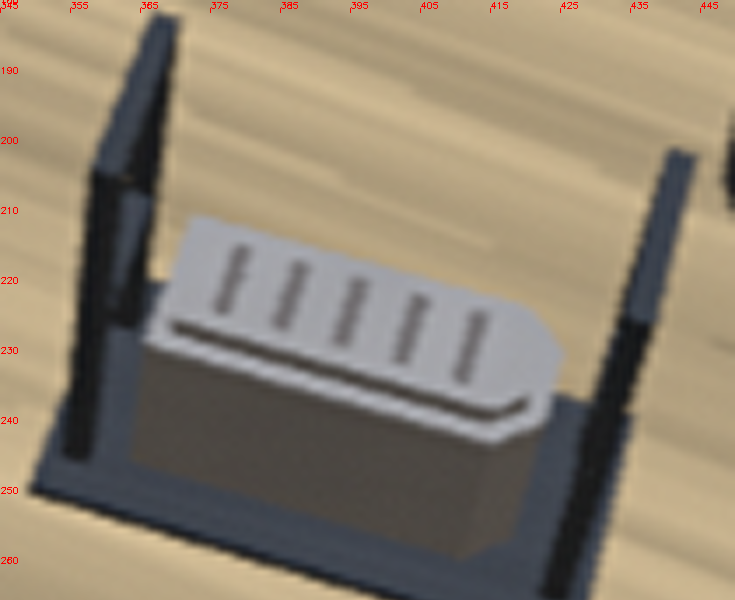

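```bash
cat >> h.py <<'E'
from scipy.optimize import least_squares
def proj(n,P,tool=None):
    c=cam(n); K=c['K']
    if n=='wrist':
        p,rv=tool; T=c['T_tool_cam']; Rt=R.from_rotvec(rv).as_matrix()
        Rc=Rt@T[:3,:3]; t=Rt@T[:3,3]+p
    else: Rc=R.from_rotvec(c['attitude']).as_matrix(); t=c['xyz']
    q=(P-t)@Rc@K.T
    return q[:,:2]/q[:,2:]
def fit(obs,base,z0,g,tool=None):
    # obs: {cam:[(u,v,x,y,z)]}; pose x,y,yaw ; base rotation
    obs={k:np.array(v,float) for k,v in obs.items()}
    def res(s):
        M=(R.from_euler('z',s[2])*base)
        return np.concatenate([(proj(k,M.apply(v[:,2:])+[s[0],s[1],z0],tool)-v[:,:2]).ravel() for k,v in obs.items()])
    r=least_squares(res,g,loss='soft_l1'); return r.x,np.round(res(r.x).reshape(-1,2),1)
E
python3 - <<'E'
from h import *
up=R.from_matrix(np.array([[0,1,0],[0,0,1],[1,0,0]]))  # x up, z->+y, y->+x
sc=[(239.2,201.7,-65,29,0),(250.3,204,-65,29,34),(233.3,170.8,51,29,0),(246,174,51,29,34),(234.2,164.7,65,15,0),(247.5,165.8,65,15,34),(238.7,154.7,65,-15,0),(252.5,157,65,-15,34)]
sd=[(338.8,303.3,-65,-29,0),(366.7,296.7,-65,29,0),(333.5,289.2,-65,-29,34),(340.8,261.7,51,-29,0),(370.8,255.8,51,29,0),(348.3,254.5,65,-15,0),(363,251,65,15,0),(334.2,249.2,51,-29,34),(342,241.3,65,-15,34)]
for o in({'scene':sc,'side':sd},{'scene':sc},{'side':sd}):
    x,r=fit(o,up,65,[550,-150,0]);print(x,r.tolist())
st=[(365.7,229,-65,-29,34),(415.4,243.1,51,-29,34),(423.3,240,65,-15,34),(372.9,211,-58.4,22.4,42),(420.7,223.3,48.3,22.4,42),(425.3,230.3,58.4,12.3,42),(364.3,246,-65,-29,-34),(410.7,259.7,51,-29,-34)]
x,r=fit({'scene':st},R.identity(),40,[650,250,1.5]);print(x,r.tolist())
E
```

```text
[ 601.01860698 -169.67792172  -24.91094976] [[-1.1, -0.3], [0.2, -0.0], [-1.3, -0.2], [-0.7, -0.8], [-0.8, -2.2], [-0.9, -0.7], [-0.8, -0.6], [-1.5, -0.4], [0.4, -0.4], [-0.1, -1.8], [-0.5, 0.7], [-0.2, -0.8], [-0.2, -2.8], [-0.0, -1.1], [1.0, -1.7], [-0.3, -1.1], [-0.8, -0.6]]
[ 601.33540777 -166.54813158 -125.4539091 ] [[-0.3, 0.2], [0.9, 0.6], [-0.4, 0.3], [0.1, -0.1], [0.1, -1.7], [0.0, -0.1], [0.3, -0.1], [-0.5, 0.2]]
[ 600.16621546 -172.94879156   -6.12077519] [[-0.1, 0.3], [0.2, 0.3], [-0.0, 1.1], [-0.7, -0.1], [0.1, -0.8], [-0.4, -0.1], [1.0, -0.0], [0.2, -0.7], [-0.1, 0.1]]
[572.84908349 245.15049833  20.55021505] [[0.2, -0.0], [0.4, 0.2], [-0.0, 0.3], [2.1, 0.1], [-0.7, 0.3], [-1.8, -2.2], [-0.6, -0.1], [0.5, 0.3]]
```

```bash
cat >> h.py <<'E'
A_=[0,-90,90,90,90,90,-90];a_=[0,0,0,52.5,77.5,0,76];d_=[267,0,293,0,342.5,0,97]
LO=np.array([-3.01,-.46,-1.47,.13,-1,.04,-2.66]);HI=np.array([3.01,2.08,1.51,2.56,4.14,2.09,2.66])
def fk(q):
    T=np.eye(4)
    for al,a,d,t in zip(np.radians(A_),a_,d_,q):
        ca,sa,c,s=np.cos(al),np.sin(al),np.cos(t),np.sin(t)
        T=T@np.array([[c,-s,0,a],[s*ca,c*ca,-sa,-sa*d],[s*sa,c*sa,ca,ca*d],[0,0,0,1]])
    return T
def ik(p,Rm,q0,n=12,seed=0):
    rng=np.random.default_rng(seed); best=None
    for i in range(n):
        g=q0 if i==0 else rng.uniform(LO,HI)
        f=lambda q:(lambda T:np.r_[(T[:3,3]-p)/100,R.from_matrix(T[:3,:3].T@Rm).as_rotvec(),.002*(q-q0)])(fk(q))
        r=least_squares(f,np.clip(g,LO+.03,HI-.03),bounds=(LO+.02,HI-.02))
        T=fk(r.x);e=np.linalg.norm(T[:3,3]-p)+100*np.linalg.norm(R.from_matrix(T[:3,:3].T@Rm).as_rotvec())
        k=(e>3)*1000+e+np.abs(r.x-q0).max()
        if best is None or k<best[0]: best=(k,e,r.x)
    return best[1],best[2]
def tool(xl,yl,zl,phi,s):
    z=-np.cos(phi)*xl-np.sin(phi)*zl; y=s*yl; return np.c_[np.cross(y,z),y,z]
E
python3 - <<'E'
from h import *
o=env.observe();T=fk(o['qpos']);print(T[:3,3],o['eef_pos'],R.from_matrix(T[:3,:3]).as_rotvec(),o['orientation'])
for n,u in(('scene',(360,312)),('scene',(440,185)),('scene',(395,235)),('side',(325,378)),('side',(360,375))):
    c=cam(n);d=R.from_rotvec(c['attitude']).apply(np.linalg.inv(c['K'])@[u[0]/1.25,u[1]/1.25,1]);print(n,u,(c['xyz']-d*c['xyz'][2]/d[2])[:2])
q0=o['qpos'];yaw=.2;Z=R.from_euler('z',yaw)
C=np.array([601,-169.7,0])
Y=Z.apply([1,0,0])
np.set_printoptions(precision=2,suppress=True)
for s in(1,-1):
  for ph in(35,45,55,65):
    ph=np.radians(ph);q=q0;out=[]
    for b in np.linspace(0,np.pi/2,5):
        xl=Z.apply([0,-np.sin(b),np.cos(b)]);zl=Z.apply([0,np.cos(b),np.sin(b)])
        M=tool(xl,Y,zl,ph,s)
        G=C+[0,0,80+(b==0)*-10]+zl*22
        if b>1.5: G=C+Z.apply([0,-40,0])+zl*24
        e,q=ik(G-155*M[:,2],M,q,12 if b==0 else 4);out.append((round(e,1),q))
    print(s,np.degrees(ph),[x[0] for x in out]);
    print(out[0][1],out[2][1],out[-1][1])
st=np.array([573,245,0])
for s in(1,-1):
    for P,yw in((C+Z.apply([0,-40,24]),yaw-np.pi/2),(st+[0,0,98],1.70)):
        y=s*np.array([-np.sin(yw),np.cos(yw),0]);z=np.array([0,0,-1.]);M=np.c_[np.cross(y,z),y,z]
        print('vert',s,ik(P+[0,0,155],M,q0))
E
```

```text
[609.47644228 -74.52654353 206.88234975] [ 6.24696028e+02 -2.16109460e-02  4.03946377e+02] [-3.14037562e+00  1.85044876e-03  1.66911140e-02] [-2.22058309e+00 -2.22072447e+00  2.01766580e-03]
scene (360, 312) [699.67587787  26.73390432]
scene (440, 185) [310.0665319   15.10274932]
scene (395, 235) [494.42494286  -5.34798533]
side (325, 378) [ 420.62963496 -157.00144309]
side (360, 375) [ 474.81302767 -157.56732818]
1 35.0 [np.float64(0.0), np.float64(0.0), np.float64(0.0), np.float64(0.0), np.float64(58.8)]
[ 0.12  0.61 -0.24  1.36 -0.71  0.72 -1.31] [-0.43  0.7   0.17  1.73  0.05  1.12 -2.09] [-0.78  1.46  0.74  2.54  0.    1.49 -2.18]
1 45.0 [np.float64(0.0), np.float64(0.0), np.float64(0.0), np.float64(0.0), np.float64(35.2)]
[ 0.26  0.65 -0.35  1.35 -0.88  0.76 -1.11] [-0.33  0.63  0.1   1.6  -0.07  0.98 -1.98] [-0.72  1.39  0.62  2.54  0.    1.53 -2.2 ]
1 55.0 [np.float64(0.0), np.float64(0.0), np.float64(0.0), np.float64(0.0), np.float64(10.8)]
[ 0.41  0.72 -0.47  1.36 -0.98  0.81 -0.96] [-0.18  0.58 -0.03  1.5  -0.19  0.87 -1.86] [-0.65  1.34  0.5   2.54  0.    1.57 -2.2 ]
1 65
[... 832 characters left out ...]
  1.53  0.63  0.98  0.8 ] [-0.65  1.34  0.49  2.54  0.    1.57  0.94]
-1 65.0 [np.float64(0.0), np.float64(0.0), np.float64(0.0), np.float64(0.0), np.float64(0.0)]
[ 1.07  1.52 -1.29  1.31  0.39  0.59  1.43] [ 0.68  0.9  -1.06  1.44  0.58  0.85  0.88] [-0.2   1.22 -0.64  2.31  0.9   1.59  0.65]
vert 1 (np.float64(0.0010300949370766971), array([-0.43,  0.83,  0.13,  1.73, -0.12,  0.91, -2.03]))
vert 1 (np.float64(0.001068931348735006), array([ 0.71,  0.68, -0.4 ,  1.65,  0.29,  1.02,  1.68]))
vert -1 (np.float64(0.0005983264775446789), array([-0.02,  0.88, -0.43,  1.74,  0.41,  0.95,  0.82]))
vert -1 (np.float64(0.0004939027991086258), array([ 0.26,  0.65,  0.19,  1.64, -0.13,  1.  , -1.22]))
```

```bash
python3 - <<'E'
from h import *
import itertools
o=env.observe();q=o['qpos'];Ro=R.from_rotvec(o['orientation'])
rs=[]
for s in itertools.product((1,-1),repeat=7):
    v=q*s
    M=R.from_euler('ZYZYZYZ',v)
    E=(M.inv()*Ro).as_matrix(); e=np.degrees(np.arccos(np.clip(E[2,2],-1,1)))
    rs.append((round(e,2),s,round(np.arctan2(E[1,0],E[0,0]),3)))
rs.sort(key=lambda r:r[0]);
for r in rs[:10]:print(r)
E
python3 -m jog '{"translation":[[0,0,-20],[0,0,-20],[0,0,0]],"delta_rot":[[0.15,0,0],[0.15,0.1,0],[0,0,0]],"gripper":[-1,-1,-1]}'
python3 -c "
from h import *
o=env.observe();print(repr(o['qpos']),o['eef_pos'],o['orientation'])"
```

```text
time_s: 0.48
eef_pos: [629.0, -1.1, 444.5]
orientation: [-2.028, -2.008, 0.201]
wrist_force: [0.4, -0.6, -0.7]
opening: 1.0
finger_force: 0.0
array([ 0.07840209,  0.73493987, -0.24359971,  1.35270382,  0.02662338,
        1.35290719, -0.14620801]) [629.04882416  -1.05713382 444.48545696] [-2.02754352 -2.00825398  0.20074604]Traceback (most recent call last):
  File "<stdin>", line 7, in <module>
  File "scipy/spatial/transform/_rotation.pyx", line 1413, in scipy.spatial.transform._rotation.Rotation.from_euler
ValueError: Expected axis specification to be a non-empty string of upto 3 characters, got ZYZYZYZ
```

```bash
cat > d.json <<'E'
[[[0.03375863,0.69001023,-0.19451547,1.5663766,0.15732451,0.90251256,-0.21510197],[624.66,0,403.9],[-2.22050,-2.22072,0.0021]],
[[0.07840209,0.73493987,-0.24359971,1.35270382,0.02662338,1.35290719,-0.14620801],[629.05,-1.06,444.49],[-2.02754,-2.00825,0.20075]]]
E
python3 - <<'E'
from h import *
import itertools,json
D=json.load(open('d.json'))
rs=[]
def ch(v):
    M=R.identity()
    for a,x in zip('zyzyzyz',v): M=M*R.from_euler(a,x)
    return M
for s in itertools.product((1,-1),repeat=7):
  for off in(0,np.pi):
    Es=[]
    for q,p,r in D:
        v=np.array(q)*s; v[5]+=0; 
        v[1]+=0
        Es.append(ch(v).inv()*R.from_rotvec(r)*1)
    E=(Es[0].inv()*Es[1]).magnitude()
    rs.append((round(E,4),s,Es[0].as_matrix().round(2).tolist()))
rs.sort(key=lambda r:r[0])
for r in rs[:8:2]:print(r)
E
```

```text
Traceback (most recent call last):
TypeError: Argument 'other' has incorrect type (expected scipy.spatial.transform._rotation.Rotation, got int)
```

Run:
```python
from h import *
import itertools,json
D=json.load(open('d.json'))
rs=[]
def ch(v):
    M=R.identity()
    for a,x in zip('zyzyzyz',v): M=M*R.from_euler(a,x)
    return M
for s in itertools.product((1,-1),repeat=7):
    Es=[ch(np.array(q)*s).inv()*R.from_rotvec(r) for q,p,r in D]
    rs.append((round((Es[0].inv()*Es[1]).magnitude(),4),s,Es[0].as_matrix().round(2).tolist()))
rs.sort(key=lambda r:r[0])
for r in rs[:8]:print(r)
```

```text
(0.0001, (-1, 1, -1, 1, -1, 1, -1), [[-0.0, -1.0, -0.0], [1.0, -0.0, 0.0], [-0.0, -0.0, 1.0]])
(0.0641, (1, 1, 1, 1, -1, 1, -1), [[0.23, -0.97, 0.03], [0.94, 0.23, 0.24], [-0.24, -0.03, 0.97]])
(0.074, (1, 1, -1, 1, -1, 1, 1), [[-0.48, -0.88, -0.0], [0.88, -0.48, 0.0], [-0.0, -0.0, 1.0]])
(0.0895, (-1, -1, -1, 1, -1, 1, 1), [[-0.44, -0.18, 0.88], [0.9, -0.05, 0.44], [-0.03, 0.98, 0.19]])
(0.0948, (1, 1, -1, 1, -1, 1, -1), [[-0.07, -1.0, -0.0], [1.0, -0.07, 0.0], [-0.0, -0.0, 1.0]])
(0.1246, (1, -1, -1, 1, -1, 1, 1), [[-0.45, -0.15, 0.88], [0.89, -0.11, 0.44], [0.03, 0.98, 0.19]])
(0.1273, (1, -1, 1, 1, 1, 1, 1), [[0.03, -0.19, 0.98], [1.0, -0.03, -0.03], [0.03, 0.98, 0.19]])
(0.1378, (-1, 1, -1, 1, -1, 1, 1), [[-0.42, -0.91, -0.0], [0.91, -0.42, -0.0], [-0.0, -0.0, 1.0]])
```

```bash
python3 -m jog '{"translation":[[20,0,0],[40,0,0],[40,0,0],[0,0,0]],"delta_rot":[[-0.15,-0.1,0],[-0.15,-0.18,0],[0,-0.18,0.1],[0,0,0]],"gripper":[-1,-1,-1,-1]}'
python3 - <<'E'
from h import *
import json
D=json.load(open('d.json'));o=env.observe()
D.append([o['qpos'].tolist(),o['eef_pos'].tolist(),o['orientation'].tolist()]);json.dump(D,open('d.json','w'))
print(D[-1])
sg=np.array([-1,1]*3+[-1])
A=[];b=[]
for q,p,r in D:
    M=[R.identity()]
    for a,x in zip('zyzyzyz',np.array(q)*sg): M.append(M[-1]*R.from_euler(a,x))
    ex=np.eye(3)
    cols=[[0,0,1],M[3].apply(ex[2]),M[3].apply(ex[0]),M[5].apply(ex[2]),M[5].apply(ex[0]),M[7].apply(ex[2]),M[6].apply(ex[0])]
    A.append(np.array(cols,float).T);b.append(p)
A=np.vstack(A);b=np.concatenate(b)
x,res,rk,sv=np.linalg.lstsq(A,b,rcond=None);print(x,sv,(A@x-b).round(2))
E
```

```text
time_s: 0.98
eef_pos: [626.2, 108.2, 438.8]
orientation: [2.13, 1.999, -0.34]
wrist_force: [0.9, 0.7, -0.2]
opening: 1.001
finger_force: 0.0
[[-0.29646406450241614, 0.6928983826316049, -0.03216711821391788, 1.4565035078334096, 0.32953761741172477, 1.143326213189314, -0.5466389596400063], [626.1991073767153, 108.16198063951022, 438.8335467147797], [2.130425088660609, 1.9988118112207527, -0.3400246764082097]]
[  88.74187333  844.59667051 -500.44959513  501.83656671   46.76964626
  300.7996181  -116.91801729] [3.44260663 2.98667117 0.32123864 0.2283155  0.22476054 0.14913685
 0.01317654] [ 0.39  0.77 -0.6   0.62 -0.3  -0.78 -0.96 -0.53  1.38]
```

```bash
cat > fitarm.py <<'E'
from h import *
import json
D=json.load(open('d.json'))
sg=np.array([-1,1]*3+[-1])
A=[];b=[]
for q,p,r in D:
    M=[R.identity()]
    for a,x in zip('zyzyzyz',np.array(q)*sg): M.append(M[-1]*R.from_euler(a,x))
    ex=np.eye(3)
    A.append(np.array([[0,0,1],M[3].apply(ex[2]),M[5].apply(ex[2]),M[7].apply(ex[2]),M[3].apply(ex[0]),M[5].apply(ex[0]),M[6].apply(ex[0]),M[1].apply(ex[0])],float).T);b.append(p)
A=np.vstack(A);b=np.concatenate(b)
for n in([0,1,2,3],[0,1,2,3,4,5],[0,1,2,3,6],[0,1,2,3,4],[0,1,2,3,5],[0,1,2,3,7],[0,1,2,3,4,5,6]):
    x,res,rk,sv=np.linalg.lstsq(A[:,n],b,rcond=None);print(n,x.round(1),sv[-1].round(2),np.abs(A[:,n]@x-b).max().round(2))
E
python3 fitarm.py
```

```text
[0, 1, 2, 3] [119.4 827.  153.2 243.4] 0.15 18.29
[0, 1, 2, 3, 4, 5] [  97.4  865.9  361.   244.5 -226.9   45.9] 0.1 2.57
[0, 1, 2, 3, 6] [ 86.9 879.7 235.3 221.4 108.4] 0.15 8.73
[0, 1, 2, 3, 4] [  77.4  860.7  372.   275.  -261.3] 0.1 7.84
[0, 1, 2, 3, 5] [145.  844.  184.8 196.7  81.4] 0.15 18.86
[0, 1, 2, 3, 7] [ 68.4 899.1 154.7 246.5 -47.5] 0.02 17.75
[0, 1, 2, 3, 4, 5, 6] [  88.7  844.6  501.8  300.8 -500.4   46.8 -116.9] 0.01 1.38
```

```bash
cat >> h.py <<'E'
def log(o):
    import json
    D=json.load(open('d.json'));D.append([o['qpos'].tolist(),o['eef_pos'].tolist(),o['orientation'].tolist()]);json.dump(D,open('d.json','w'))
def plan(p,M,n=None,label='',start=None):
    o=env.observe();log(o); p0,R0=(o['eef_pos'],R.from_rotvec(o['orientation'])) if start is None else start
    rv=(R0.inv()*R.from_matrix(M)).as_rotvec(); d=np.array(p)-p0
    if n is None: n=int(max(np.ceil(np.linalg.norm(d)/55),np.ceil(np.linalg.norm(rv)/.18),1))
    out=[];Rk=R0
    for k in range(n): out.append(Rk.inv().apply(d/n).round(1).tolist());Rk=Rk*R.from_rotvec(rv/n)
    print(label,n,'rows rot/row',(rv/n).round(4).tolist(),'trans',out); return (np.array(p),R.from_matrix(M))
def flatM(yw,s=1):
    y=s*np.array([-np.sin(yw),np.cos(yw),0]);z=np.array([0,0,-1.]);return np.c_[np.cross(y,z),y,z]
def layM(b,ph,yaw,s=1):
    Z=R.from_euler('z',yaw)
    xl=Z.apply([0,-np.sin(b),np.cos(b)]);zl=Z.apply([0,np.cos(b),np.sin(b)])
    return tool(xl,Z.apply([1,0,0]),zl,ph,s),xl,zl
E
python3 - <<'E'
from h import *
M,xl,zl=layM(0,np.radians(50),.2)
G=np.array([601,-169.7,70])+22*zl
plan(G-255*M[:,2],M)
E
```

```text
5 rows rot/row [-0.0318, -0.113, -0.0435] trans [[-0.8, -12.3, 43.4], [4.6, -13.6, 42.8], [10.0, -14.6, 41.5], [15.2, -15.4, 39.6], [20.3, -15.8, 37.1]]
```

```bash
python3 -m jog '{"translation":[[-1,-12,43],[4.5,-13.5,43]],"delta_rot":[[-0.032,-0.113,-0.0435],[-0.032,-0.113,-0.0435]],"gripper":[-1,-1]}'
python3 -c "from h import *; log(env.observe())"
python3 -m jog '{"translation":[[10,-14.5,41.5],[15,-15.5,39.5],[20,-16,37],[0,0,0]],"delta_rot":[[-0.032,-0.113,-0.0435],[-0.032,-0.113,-0.0435],[-0.032,-0.113,-0.0435],[0,0,0]],"gripper":[-1,-1,-1,-1]}'
python3 - <<'E'
from h import *
o=env.observe();log(o);print(o['qpos'],o['eef_pos'],o['orientation'])
save('wrist','w1.png',s=1.25)
E
python3 fitarm.py
```

```text
time_s: 1.23
eef_pos: [600.2, 71.9, 358.2]
orientation: [1.887, 1.934, -0.504]
wrist_force: [0.4, 0.1, -1.4]
opening: 0.997
finger_force: 0.0
time_s: 1.72
eef_pos: [556.5, 34.1, 232.9]
orientation: [1.511, 1.833, -0.719]
wrist_force: [0.2, -0.5, 0.0]
opening: 1.001
finger_force: 0.0
[-0.57717795  1.01231861  0.37155662  1.92038582  0.9853583   0.67416947
 -1.07074186] [556.53343641  34.10557214 232.85041931] [ 1.51060137  1.83333388 -0.71911706]
[0, 1, 2, 3] [364.9 618.8 311.4 248.5] 0.45 45.79
[0, 1, 2, 3, 4, 5] [ 193.2  784.5  491.2  254.7 -298.8   43.8] 0.16 15.8
[0, 1, 2, 3, 6] [311.6 653.2 361.4 202.2  72.9] 0.24 36.82
[0, 1, 2, 3, 4] [ 221.8  762.8  470.1  302.4 -283.2] 0.16 18.2
[0, 1, 2, 3, 5] [353.3 626.4 318.3 220.1  24.5] 0.31 45.3
[0, 1, 2, 3, 7] [367.9 613.6 310.7 248.3   4.1] 0.19 45.61
[0, 1, 2, 3, 4, 5, 6] [ 198.3  786.4  487.7  271.6 -327.2   50.9  -31.2] 0.15 16.73
```

View pics/w1.png

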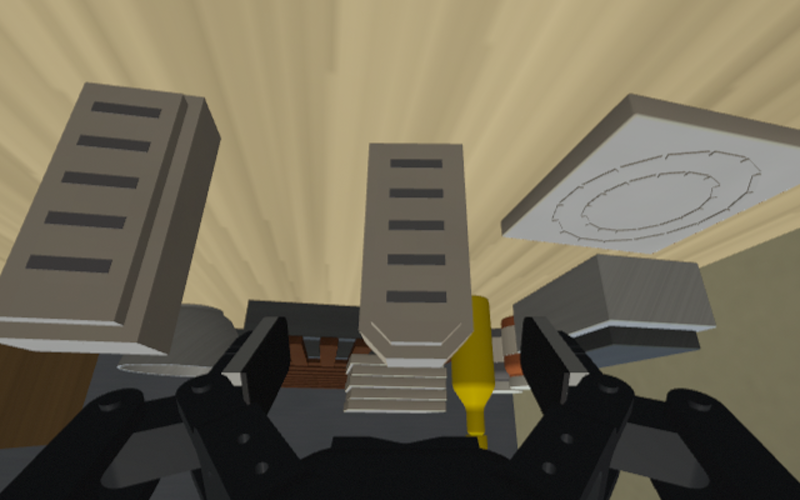

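Run:
```python
from h import *
import json,itertools
D=json.load(open('d.json'))
def ch(v):
    M=[R.identity()]
    for a,x in zip('zyzyzyz',v): M.append(M[-1]*R.from_euler(a,x))
    return M
O=R.from_euler('z',np.pi/2)
sg=np.array([-1,1]*3+[-1])
for q,p,r in D: print(np.round(p,0),((ch(np.array(q)*sg)[-1]*O).inv()*R.from_rotvec(r)).magnitude().round(4),np.round(q,2))
w=np.array([(369,143,-58.4,-22.4,42),(463,143,-58.4,22.4,42),(371,320,48.3,-22.4,42),(460,320,48.3,22.4,42),(387,343,58.4,-12.3,42),(446,343,58.4,12.3,42),(361,332,51,-29,34),(471,331,51,29,34),(385,360,65,-15,34),(447,360,65,15,34)],float);w[:,:2]/=1.25
o=env.observe();up=R.from_matrix(np.array([[0,1,0],[0,0,1],[1,0,0]]))
sc=[(239.2,201.7,-65,29,0),(250.3,204,-65,29,34),(233.3,170.8,51,29,0),(246,174,51,29,34),(247.5,165.8,65,15,34),(238.7,154.7,65,-15,0),(252.5,157,65,-15,34)]
sd=[(338.8,303.3,-65,-29,0),(366.7,296.7,-65,29,0),(333.5,289.2,-65,-29,34),(340.8,261.7,51,-29,0),(370.8,255.8,51,29,0),(348.3,254.5,65,-15,0),(363,251,65,15,0),(334.2,249.2,51,-29,34),(342,241.3,65,-15,34)]
for ob in({'wrist':w},{'wrist':w,'scene':sc,'side':sd}):
    x,r=fit(ob,up,65,[601,-170,.2],(o['eef_pos'],o['orientation']));print(x,r[:10].tolist())
```

```text
Traceback (most recent call last):
AttributeError: 'float' object has no attribute 'round'
```

```bash
cat > v.py <<'E'
from h import *
w=np.array([(369,143,-58.4,-22.4,42),(463,143,-58.4,22.4,42),(371,320,48.3,-22.4,42),(460,320,48.3,22.4,42),(387,343,58.4,-12.3,42),(446,343,58.4,12.3,42),(361,332,51,-29,34),(471,331,51,29,34),(385,360,65,-15,34),(447,360,65,15,34)],float);w[:,:2]/=1.25
o=env.observe();up=R.from_matrix(np.array([[0,1,0],[0,0,1],[1,0,0]]))
sc=[(239.2,201.7,-65,29,0),(250.3,204,-65,29,34),(233.3,170.8,51,29,0),(246,174,51,29,34),(247.5,165.8,65,15,34),(238.7,154.7,65,-15,0),(252.5,157,65,-15,34)]
sd=[(338.8,303.3,-65,-29,0),(366.7,296.7,-65,29,0),(333.5,289.2,-65,-29,34),(340.8,261.7,51,-29,0),(370.8,255.8,51,29,0),(348.3,254.5,65,-15,0),(363,251,65,15,0),(334.2,249.2,51,-29,34),(342,241.3,65,-15,34)]
for ob in({'wrist':w},{'wrist':w,'scene':sc,'side':sd}):
    x,r=fit(ob,up,65,[601,-170,.2],(o['eef_pos'],o['orientation']));print(x,r[:10].tolist())
E
python3 v.py
python3 - <<'E'
from h import *
import json
D=json.load(open('d.json'))
def ch(v):
    M=[R.identity()]
    for a,x in zip('zyzyzyz',v): M.append(M[-1]*R.from_euler(a,x))
    return M
O=R.from_euler('z',np.pi/2)
sg=np.array([-1,1]*3+[-1])
A=[];b=[]
for q,p,r in D:
    M=ch(np.array(q)*sg)
    print(np.round(p,0),round((((M[-1]*O).inv()*R.from_rotvec(r)).magnitude()),4),np.round(q,2))
    # gen3 nominal with free lengths + lateral y
    A.append(np.c_[np.array([0,0,1.]),M[1].as_matrix()[:,1],M[2].as_matrix()[:,[0,2]],M[3].as_matrix()[:,1],M[4].as_matrix()[:,[0,2]],M[5].as_matrix()[:,1],M[6].as_matrix()[:,[0,2]]]);b.append(p)
A=np.vstack(A);b=np.concatenate(b)
x,_,_,sv=np.linalg.lstsq(A,b,rcond=None);print(x.round(1),sv.round(2),(A@x-b).round(1))
E
```

```text
[ 6.04204431e+02 -1.75880853e+02  2.17132470e-01] [[6.9, 3.6], [-9.6, 2.6], [0.2, -0.4], [0.1, -0.6], [3.1, -2.7], [-4.3, -2.8], [-0.7, -3.0], [0.5, -2.5], [1.0, -3.5], [-1.2, -3.5]]
[ 6.01391007e+02 -1.72341920e+02  1.69147006e-01] [[6.4, -0.7], [-9.3, 0.2], [-0.6, -2.3], [0.5, -1.7], [2.7, -4.1], [-4.0, -3.8], [-2.4, -4.8], [0.4, -3.3], [-0.1, -4.6], [-1.4, -4.3]]
[625.   0. 404.] 0.0001 [ 0.03  0.69 -0.19  1.57  0.16  0.9  -0.22]
[629.  -1. 444.] 0.0 [ 0.08  0.73 -0.24  1.35  0.03  1.35 -0.15]
[626. 108. 439.] 0.0 [-0.3   0.69 -0.03  1.46  0.33  1.14 -0.55]
[626. 108. 439.] 0.0 [-0.3   0.69 -0.03  1.46  0.33  1.14 -0.55]
[600.  72. 358.] 0.0 [-0.38  0.76  0.09  1.67  0.57  0.94 -0.68]
[557.  34. 233.] 0.0 [-0.58  1.01  0.37  1.92  0.99  0.67 -1.07]
[ 3.468e+02 -1.890e+01 -1.000e-01  5.635e+02 -2.690e+01  0.000e+00
  3.447e+02 -3.000e-01 -1.000e-01  1.601e+02] [4.84 4.2  4.19 0.85 0.65 0.48 0.24 0.14 0.11 0.07] [ 0. -0. -0. -0.  0.  0.  0. -0. -0.  0. -0. -0. -0. -0. -0. -0.  0. -0.]
```

```bash
sed -i 's/(369,143,-58.4,-22.4,42),(463,143,-58.4,22.4,42)/(369,143,-65,-29,34),(463,143,-65,29,34)/' v.py; python3 v.py
cat >> h.py <<'E'
SG=np.array([-1,1]*3+[-1])
def fk(q):
    M=[R.identity()]
    for a,x in zip('zyzyzyz',np.array(q)*SG): M.append(M[-1]*R.from_euler(a,x))
    T=np.eye(4);T[:3,:3]=(M[-1]*R.from_euler('z',np.pi/2)).as_matrix()
    T[:3,3]=np.array([0,0,346.8])+M[1].apply([0,-18.9,0])+M[3].apply([0,-26.9,563.5])+M[5].apply([0,-.3,344.7])+M[7].apply([0,0,160.1]);return T
E
cat > plan1.py <<'E'
from h import *
np.set_printoptions(precision=2,suppress=True)
o=env.observe();print(fk(o['qpos'])[:3,3]-o['eef_pos'])
q0=o['qpos'];yaw=.19
C=np.array([602,-173,0])
for ph in(45,50,55,60,65):
    ph=np.radians(ph);q=q0;out=[]
    for b in np.linspace(0,np.pi/2,7):
        M,xl,zl=layM(b,ph,yaw)
        G=C+[0,0,85-(b==0)*20]+zl*22
        if b>1.5: G=C+[0,0,22]
        e,q=ik(G-155*M[:,2],M,q,1);out.append((round(e,1),q))
    print(np.degrees(ph),[float(x[0]) for x in out]);
    print(out[0][1],out[2][1],out[-1][1])
st=np.array([573,245,0])
for s in(1,-1):
    e1,q1=ik(C+[0,0,24+155],flatM(yaw-np.pi/2,s),q,6)
    print('vert',s,e1,q1,ik(st+[0,0,98+155],flatM(1.70,s),q1,6))
E
python3 plan1.py
```

```text
[ 6.04770550e+02 -1.76199112e+02  2.27901636e-01] [[0.1, 3.9], [-2.3, 2.2], [0.4, -0.1], [0.1, -0.6], [3.2, -2.5], [-4.3, -2.7], [-0.4, -2.8], [0.6, -2.4], [1.3, -3.3], [-1.0, -3.4]]
[ 6.01629567e+02 -1.72471739e+02  1.69560692e-01] [[-1.0, -0.9], [-2.4, 0.2], [-0.3, -2.2], [0.8, -1.7], [3.0, -4.1], [-3.7, -3.8], [-2.0, -4.7], [0.7, -3.3], [0.2, -4.6], [-1.1, -4.3]]
[ 0.04 -0.02  0.02]
45.0 [0.0, 0.0, 0.0, 0.0, 0.0, 0.0, 0.0]
[-0.44  1.12  0.42  1.9   1.13  0.45 -1.15] [ 0.14  0.87 -0.15  1.8   0.77  0.55 -0.45] [ 0.82  1.39 -0.84  1.18  0.2   1.22  0.45]
50.0 [0.0, 0.0, 0.0, 0.0, 0.0, 0.0, 0.0]
[-0.49  1.16  0.46  1.9   1.16  0.5  -1.22] [ 0.03  0.88 -0.05  1.83  0.85  0.52 -0.57] [ 0.8   1.34 -0.82  1.24  0.24  1.14  0.41]
55.0 [0.0, 0.0, 0.0, 0.0, 0.0, 0.0, 0.0]
[-0.54  1.21  0.48  1.89  1.17  0.55 -1.28] [-0.07  0.9   0.05  1.86  0.92  0.5  -0.69] [ 0.78  1.3  -0.79  1.3   0.28  1.06  0.37]
59.99999999999999 [0.0, 0.0, 0.0, 0.0, 0.0, 0.0, 0.0]
[-0.58  1.27  0.5   1.88  1.16  0.6  -1.32] [-0.17  0.92  0.15  1.88  0.98  0.49 -0.8 ] [ 0.75  1.25 -0.76  1.36  0.32  0.98  0.32]
65.0 [0.0, 0.0, 0.0, 0.0, 0.0, 0.0, 0.0]
[-0.61  1.32  0.52  1.86  1.15  0.66 -1.35] [-0.26  0.96  0.24  1.89  1.04  0.49 -0.91] [ 0.72  1.21 -0.71  1.42  0.37  0.9   0.26]
vert 1 0.0008007036208160806 [ 0.39  1.02 -0.35  1.68  0.59  0.55 -0.12] (np.float64(0.0013885095253545893), array([-0.01,  1.05, -0.92,  1.66,  1.  ,  0.97,  1.96]))
vert -1 0.001359638864202638 [ 0.68  1.19 -0.96  1.66  1.17  0.97  2.6 ] (np.float64(0.0018858560568231946), array([-0.54,  0.89,  0.12,  1.69, -0.17,  0.57, -0.19]))
```

Run:
```python
from h import *
M,xl,zl=layM(0,np.radians(60),.2)
G=np.array([603,-174,70])+24*zl
print(G)
s=plan(G-235*M[:,2],M)
plan(G-155*M[:,2],M,start=s)
```

```text
[ 598.23193606 -150.47840213   70.        ]
 1 rows rot/row [-0.0131, -0.1717, -0.005] trans [[46.4, 2.2, 19.4]]
 2 rows rot/row [0.0, 0.0, 0.0] trans [[0.0, 0.0, 40.0], [0.0, 0.0, 40.0]]
```

```bash
python3 -m jog '{"translation":[[23,1,9.5],[23.5,1,10],[0,0,0]],"delta_rot":[[-0.0065,-0.086,-0.0025],[-0.0065,-0.086,-0.0025],[0,0,0]],"gripper":[-1,-1,-1]}'
python3 - <<'E'
from h import *
o=env.observe();M,xl,zl=layM(0,np.radians(60),.2)
G=np.array([603,-174,70])+24*zl
plan(G-155*M[:,2],M,4)
save('wrist','w2.png')
E
```

```text
time_s: 2.15
eef_pos: [559.9, 48.5, 187.7]
orientation: [1.398, 1.706, -0.798]
wrist_force: [-1.1, 0.8, 2.2]
opening: 0.997
finger_force: 0.0
 4 rows rot/row [0.0009, -0.0008, -0.001] trans [[0.1, -0.6, 19.8], [0.1, -0.5, 19.8], [0.1, -0.5, 19.8], [0.1, -0.5, 19.8]]
```

View pics/w2.png

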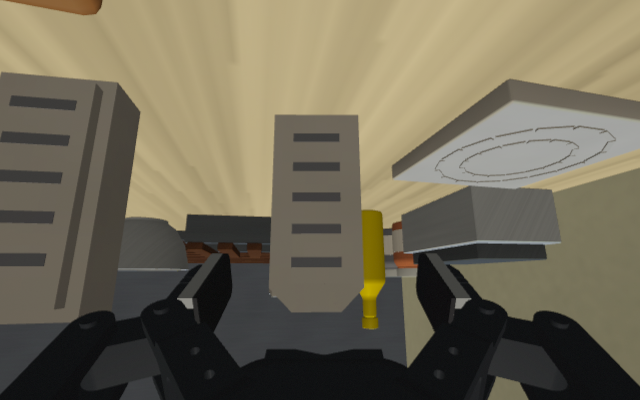

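The setter is centred at column 316.5 and the fingers at 324, so I need to shift about -4.5 mm along tool y.

```bash
python3 -m jog '{"translation":[[0,-2.3,20],[0,-2.2,20],[0,0,20],[0,0,19.5],[0,0,0]],"delta_rot":[[0,0,0],[0,0,0],[0,0,0],[0,0,0],[0,0,0]],"gripper":[-1,-1,-1,-1,-1]}'
python3 - <<'E'
from h import *
import cv2
o=env.observe();print(o['wrist_force'])
save('wrist','w3.png')
save('side','s3.png',(290,180,450,320),4)
a=cv2.imread('pics/w3.png');b=cv2.imread('pics/s3.png');a=cv2.resize(a[:, 120:520],None,fx=.8,fy=.8);p=np.zeros((560,800,3),np.uint8)
b=cv2.resize(b,(480,420));p[:320,:320]=a;p[:420,320:]=b;cv2.imwrite('pics/c3.png',p[:420])
E
```

```text
time_s: 2.82
eef_pos: [568.5, -23.2, 148.3]
orientation: [1.398, 1.7, -0.804]
wrist_force: [-0.1, -0.2, 0.4]
opening: 0.998
finger_force: 0.0
[-0.11108187 -0.16696645  0.39370484]
```

View pics/c3.png

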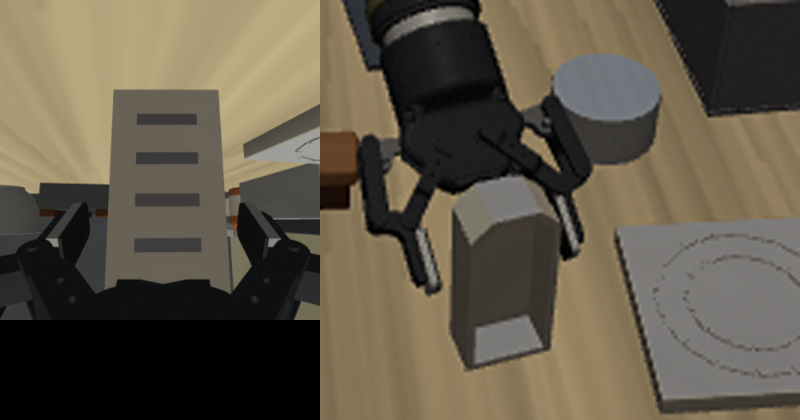

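The setter is centred between the pads, so I'll close.

```bash
python3 -m jog '{"translation":[[0,0,0],[0,0,0],[0,0,0],[0,0,0],[0,0,0],[0,0,0]],"delta_rot":[[0,0,0],[0,0,0],[0,0,0],[0,0,0],[0,0,0],[0,0,0]],"gripper":[0,0.5,1,1,1,1]}'
python3 - <<'E'
from h import *
o=env.observe();p0=o['eef_pos'];R0=R.from_rotvec(o['orientation'])
print(o['opening'],o['finger_force'],o['wrist_force'])
s=(p0,R0)
s=plan(p0+[0,0,25],R0.as_matrix(),2,'lift',s)
G=p0+155*R0.as_matrix()[:,2]
y=R0.as_matrix()[:,1];print(y)
M=(R.from_rotvec(y*np.pi/2)*R0).as_matrix()
q=o['qpos']
print(ik(G+[0,0,25]-155*M[:,2],M,q,1))
# per-row
n=10;rv=(R0.inv()*R.from_matrix(M)).as_rotvec()/n;print(rv)
pp=p0+[0,0,25];Rk=R0
for k in range(n):
    Rn=Rk*R.from_rotvec(rv);pn=G+[0,0,25]-155*Rn.as_matrix()[:,2]
    print(Rk.inv().apply(pn-pp).round(2));pp=pn;Rk=Rn
    e,q2=ik(pn,Rk.as_matrix(),q,1);print(round(e,2),np.abs(q2-q).max().round(2));q=q2
E
```

```text
time_s: 3.68
eef_pos: [568.8, -20.8, 148.4]
orientation: [1.395, 1.702, -0.801]
wrist_force: [0.2, 5.6, 5.0]
opening: 0.67
finger_force: 64.8
0.6695868038229958 64.8106849193573 [0.17386282 5.55680044 4.98826328]
lift 2 rows rot/row [0.0, 0.0, 0.0] trans [[-10.8, 0.1, -6.2], [-10.8, 0.1, -6.2]]
[0.97991957 0.19931811 0.00547068]
(np.float64(0.001365161698653185), array([ 0.79277824,  1.1735403 , -0.89721031,  1.42062004,  0.38669317,
        1.04744241,  0.19178882]))
[1.23314773e-17 1.57079633e-01 3.08286933e-18]
[-24.25  -0.     1.91]
0.0 0.15
[-24.25   0.     1.91]
0.0 0.14
[-24.25   0.     1.91]
0.0 0.18
[-24.25  -0.     1.91]
0.0 0.21
[-24.25   0.     1.91]
0.0 0.21
[-24.25  -0.     1.91]
0.0 0.2
[-24.25   0.     1.91]
0.0 0.17
[-24.25   0.     1.91]
0.0 0.15
[-24.25  -0.     1.91]
0.0 0.12
[-24.25  -0.     1.91]
0.0 0.12
```

```bash
python3 -m jog '{"translation":[[-10.8,0,-6.2],[-10.8,0,-6.2],[0,0,0]],"delta_rot":[[0,0,0],[0,0,0],[0,0,0]],"gripper":[1,1,1]}'
python3 -m jog '{"translation":[[-20.2,0,1.3],[-20.2,0,1.3],[-20.2,0,1.3],[-20.2,0,1.3],[-20.2,0,1.3],[-20.2,0,1.3],[-20.2,0,1.3],[-20.2,0,1.3],[-20.2,0,1.3],[-20.2,0,1.3],[-20.2,0,1.3],[-20.2,0,1.3]],"delta_rot":[[0,0.131,0],[0,0.131,0],[0,0.131,0],[0,0.131,0],[0,0.131,0],[0,0.131,0],[0,0.131,0],[0,0.131,0],[0,0.131,0],[0,0.131,0],[0,0.131,0],[0,0.131,0]],"gripper":[1,1,1,1,1,1,1,1,1,1,1,1]}'
python3 -m jog '{"translation":[[0,0,0],[0,0,0]],"delta_rot":[[0,0,0],[0,0,0]],"gripper":[1,1]}'
python3 - <<'E'
from h import *
import cv2
o=env.observe();Rm=R.from_rotvec(o['orientation']).as_matrix();print(Rm.round(3),'G',o['eef_pos']+155*Rm[:,2],o['wrist_force'],o['qpos'])
save('side','s4.png',(240,150,460,330),3);save('scene','sc4.png',(180,100,300,240),3)
a=cv2.imread('pics/s4.png');b=cv2.imread('pics/sc4.png')
p=np.zeros((540,800,3),np.uint8);b=cv2.resize(b,(250,292));p[:450,:550]=cv2.resize(a,(550,450));p[:292,550:]=b;cv2.imwrite('pics/c4.png',p[:450])
E
```

```text
time_s: 4.05
eef_pos: [568.2, -21.9, 174.2]
orientation: [1.398, 1.701, -0.802]
wrist_force: [-0.1, -0.7, -4.0]
opening: 0.674
finger_force: 64.5
time_s: 5.55
eef_pos: [608.4, -231.1, 228.6]
orientation: [-1.709, -2.088, -0.46]
wrist_force: [0.4, 0.4, -5.6]
opening: 0.669
finger_force: 64.6
time_s: 5.8
eef_pos: [609.3, -227.5, 229.9]
orientation: [-1.708, -2.093, -0.459]
wrist_force: [0.6, 0.4, -3.6]
opening: 0.672
finger_force: 65.0
[[-0.174  0.98  -0.098]
 [ 0.849  0.2    0.489]
 [ 0.499  0.002 -0.867]] G [ 594.16022824 -151.70907033   95.54026536] [ 0.6447303   0.37858685 -3.63867524] [ 0.74869618  1.13367144 -0.77803412  1.42808621  0.26656059  1.01049535
  0.28783951]
```

View pics/c4.png

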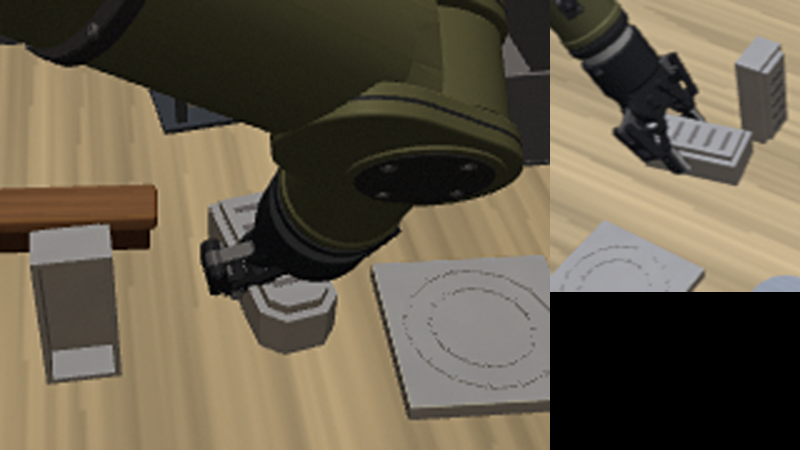

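```bash
python3 -m jog '{"translation":[[-10,0,17.3],[-10,0,17.3],[-10,0,17.3],[-2,0,3.5],[0,0,0]],"delta_rot":[[0,0,0],[0,0,0],[0,0,0],[0,0,0],[0,0,0]],"gripper":[1,1,1,1,1]}'
python3 -m jog '{"translation":[[-1,0,1.7],[0,0,0]],"delta_rot":[[0,0,0],[0,0,0]],"gripper":[1,1]}'
python3 -m jog '{"translation":[[-1,0,1.7],[0,0,0]],"delta_rot":[[0,0,0],[0,0,0]],"gripper":[1,1]}'
```

```text
time_s: 6.52
eef_pos: [610.2, -228.3, 165.6]
orientation: [-1.709, -2.091, -0.463]
wrist_force: [0.8, 0.6, -3.9]
opening: 0.669
finger_force: 65.0
time_s: 6.78
eef_pos: [610.5, -228.5, 164.7]
orientation: [-1.709, -2.093, -0.464]
wrist_force: [0.6, -0.4, -3.7]
opening: 0.673
finger_force: 65.0
time_s: 7.02
eef_pos: [610.2, -228.5, 162.2]
orientation: [-1.709, -2.092, -0.463]
wrist_force: [0.1, -0.5, -3.9]
opening: 0.67
finger_force: 65.0
```

```bash
python3 -m jog '{"translation":[[-1,0,1.7],[0,0,0]],"delta_rot":[[0,0,0],[0,0,0]],"gripper":[1,1]}'
python3 -m jog '{"translation":[[-0.8,0,1.3],[0,0,0]],"delta_rot":[[0,0,0],[0,0,0]],"gripper":[1,1]}'
python3 -m jog '{"translation":[[-0.5,0,0.9],[0,0,0]],"delta_rot":[[0,0,0],[0,0,0]],"gripper":[1,1]}'
```

```text
time_s: 7.28
eef_pos: [610.2, -228.5, 160.0]
orientation: [-1.709, -2.092, -0.463]
wrist_force: [0.2, 0.3, -4.9]
opening: 0.668
finger_force: 65.0
time_s: 7.52
eef_pos: [610.2, -228.5, 158.5]
orientation: [-1.709, -2.092, -0.463]
wrist_force: [0.5, 0.9, -4.3]
opening: 0.672
finger_force: 65.0
time_s: 7.78
eef_pos: [610.2, -228.5, 157.6]
orientation: [-1.709, -2.092, -0.463]
wrist_force: [-0.2, 0.7, -3.5]
opening: 0.669
finger_force: 65.0
```

```bash
python3 -m jog '{"translation":[[-0.5,0,0.9],[0,0,0]],"delta_rot":[[0,0,0],[0,0,0]],"gripper":[1,1]}'
python3 -m jog '{"translation":[[-0.5,0,0.9],[0,0,0]],"delta_rot":[[0,0,0],[0,0,0]],"gripper":[1,1]}'
python3 - <<'E'
from h import *
print(env.observe()['wrist_force'])
save('scene','sc5.png',(180,110,300,210),6)
E
```

```text
time_s: 8.02
eef_pos: [610.3, -228.5, 156.5]
orientation: [-1.709, -2.092, -0.463]
wrist_force: [0.2, -0.9, -3.7]
opening: 0.671
finger_force: 65.0
time_s: 8.28
eef_pos: [610.2, -228.5, 155.5]
orientation: [-1.709, -2.092, -0.463]
wrist_force: [-0.0, 0.8, -4.5]
opening: 0.67
finger_force: 65.0
[-0.00786097  0.79407247 -4.50788394]
```

View pics/sc5.png

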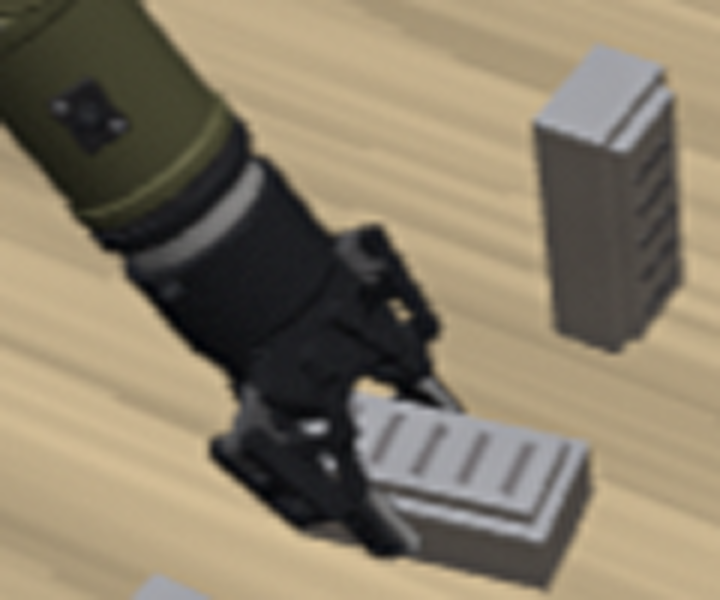

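```bash
for i in 1 2; do python3 -m jog '{"translation":[[-0.5,0,0.9],[0,0,0]],"delta_rot":[[0,0,0],[0,0,0]],"gripper":[1,1]}' | sed -n '2p;4p'; done
```

```text
eef_pos: [610.4, -228.4, 154.7]
wrist_force: [-0.8, -1.0, -3.0]
eef_pos: [610.4, -228.4, 154.6]
wrist_force: [-2.8, -2.1, 5.9]
```

```bash
python3 -m jog '{"translation":[[0,0,0],[0,0,0],[0,0,0],[0,0,0],[0,0,0],[0,0,0]],"delta_rot":[[0,0,0],[0,0,0],[0,0,0],[0,0,0],[0,0,0],[0,0,0]],"gripper":[0.3,0,-0.5,-1,-1,-1]}'
python3 -m jog '{"translation":[[0,0,-15],[0,0,-40],[0,0,-50],[0,0,0]],"delta_rot":[[0,0,0],[0,0,0],[0,0,0],[0,0,0]],"gripper":[-1,-1,-1,-1]}'
python3 - <<'E'
from h import *
o=env.observe()
C=np.array([594,-160,0])
M=flatM(.2-np.pi/2,1);print(o['qpos'],M)
e,q=ik(C+[0,0,24+155+120],M,o['qpos'],1);print(e,q)
plan(C+[0,0,24+155+110],M)
E
```

```text
time_s: 9.57
eef_pos: [610.3, -228.3, 153.4]
orientation: [-1.709, -2.092, -0.463]
wrist_force: [-0.2, -0.4, -0.3]
opening: 0.997
finger_force: 0.0
time_s: 10.07
eef_pos: [622.0, -283.1, 249.3]
orientation: [-1.719, -2.096, -0.469]
wrist_force: [0.0, -0.0, 0.5]
opening: 0.999
finger_force: 0.0
[ 0.78711638  1.1429309  -0.7812365   1.2924203   0.2632879   1.14125045
  0.3529418 ] [[-0.19866933  0.98006658  0.        ]
 [ 0.98006658  0.19866933  0.        ]
 [ 0.          0.         -1.        ]]
0.0007818742959433741 [ 0.46773031  0.85165033 -0.51082615  1.67688565  0.56088312  0.76355178
 -0.11193476]
 3 rows rot/row [0.0044, -0.1726, -0.0008] trans [[43.1, -1.1, 9.3], [44.1, -1.0, 1.8], [43.7, -1.0, -5.8]]
```

```bash
python3 -m jog '{"translation":[[43,-1,9.3],[44,-1,1.8],[43.7,-1,-5.8],[0,0,0]],"delta_rot":[[0.0044,-0.1726,0],[0.0044,-0.1726,0],[0.0044,-0.1726,0],[0,0,0]],"gripper":[-1,-1,-1,-1]}'
python3 - <<'E'
from h import *
o=env.observe();print(o['eef_pos'],o['orientation'])
save('wrist','w6.png',s=1.25)
E
```

```text
time_s: 10.58
eef_pos: [592.5, -148.6, 287.2]
orientation: [-1.962, -2.442, -0.001]
wrist_force: [0.1, -0.0, -0.3]
opening: 1.004
finger_force: 0.0
[ 592.5308939  -148.60626914  287.17153326] [-1.96214372e+00 -2.44156693e+00 -5.31866156e-04]
```

View pics/w6.png

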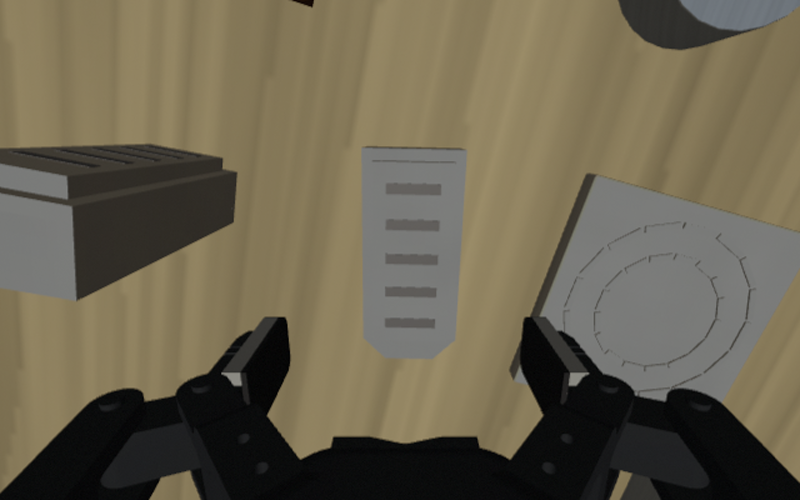

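The setter lies flat with its top up. Its outline corners are at (362,148), (467,149), (364,340) and (455,340), and the cut end is at (385..435,358).

Run:
```python
from h import *
o=env.observe();print(o['eef_pos'],o['orientation'])
w=np.array([(362,148,-65,-29,34),(467,149,-65,29,34),(364,340,51,-29,34),(455,340,51,29,34),(385,358,65,-15,34),(435,358,65,15,34),(372,161,-58.4,-22.4,42),(456,161,-58.4,22.4,42)],float)
w[:,:2]/=1.25
x,r=fit({'wrist':w},R.identity(),0,[594,-160,.2-np.pi/2],(o['eef_pos'],o['orientation']));print(x,r.tolist())
xx,r=fit({'wrist':w[:6]},R.identity(),0,[594,-160,.2-np.pi/2],(o['eef_pos'],o['orientation']));print(xx,r.tolist())
# path check: pick->place, both rotation senses
np.set_printoptions(precision=2,suppress=True)
yw=x[2];P=np.array([x[0],x[1],0]);st=np.array([573,245,0])
for D in((1.70-yw),(1.70-yw-2*np.pi)):
    e,q=ik(P+[0,0,24+155+130],flatM(yw,1),o['qpos'],1);print('D',D,e,q)
    for t in np.linspace(0,1,13)[1:]:
        p=P+(st-P)*t+[0,0,155+24+150]
        e,q=ik(p,flatM(yw+D*t,1),q,1);
        if e>.1 or t>.99:print(t,round(e,1),q)
```

```text
[ 592.36815518 -152.79866281  286.03368728] [-1.96899392 -2.43553377  0.00282315]
[ 593.71956221 -150.28800983   -1.37348199] [[-1.0, -0.6], [0.3, -0.2], [-0.1, -1.2], [1.2, 0.0], [0.9, 0.5], [-1.3, 1.1], [-0.3, -0.2], [0.3, 0.8]]
[ 593.73545987 -150.36961106   -1.37450611] [[-0.9, -0.5], [0.4, 0.0], [-0.2, -1.1], [1.1, 0.2], [0.8, 0.6], [-1.4, 1.3]]
D 3.0734819918717764 2.7441301423172914e-05 [ 0.44  0.83 -0.49  1.68  0.53  0.77 -0.1 ]
1.0 0.0 [ 0.07  1.03 -1.15  1.62  1.    1.19  1.96]
D -3.20970331530781 2.7441301423172914e-05 [ 0.44  0.83 -0.49  1.68  0.53  0.77 -0.1 ]
1.0 0.0 [-0.94  1.    0.97  1.67 -0.95  1.01 -2.64]
```

```bash
cat >> h.py <<'E'
def mask(im,box):
    hsv=cv2.cvtColor(im,cv2.COLOR_RGB2HSV);x0,y0,x1,y1=box
    m=((hsv[...,1]<60)&(hsv[...,2]>75)).astype(np.uint8);k=np.zeros_like(m);k[y0:y1,x0:x1]=1;m*=k
    m=cv2.morphologyEx(m,cv2.MORPH_OPEN,np.ones((3,3)))
    cs,_=cv2.findContours(m,cv2.RETR_EXTERNAL,cv2.CHAIN_APPROX_NONE)
    return max(cs,key=cv2.contourArea)
E
python3 - <<'E'
from h import *
w=np.array([(362,148,-65,-29,34),(467,149,-65,29,34),(364,340,51,-29,34),(455,340,51,29,34),(385,358,65,-15,34),(435,358,65,15,34),(372,161,-58.4,-22.4,42),(456,161,-58.4,22.4,42)],float);w[:,:2]/=1.25
x,r=fit({'wrist':w},R.identity(),0,[594,-160,.2-np.pi/2],(np.array([592.53,-148.61,287.17]),np.array([-1.96214,-2.44157,-.00053])));print(x)
o=env.observe();im=env.get_image('wrist');o2=env.observe();print(o['eef_pos'],o2['eef_pos'])
c=mask(im,(200,60,440,310));print(cv2.contourArea(c));h=cv2.approxPolyDP(cv2.convexHull(c),3,True);print(h[:,0].tolist())
hsv=cv2.cvtColor(im,cv2.COLOR_RGB2HSV);print(hsv[190,250:400:6].tolist())
E
```

```text
[ 594.33455309 -145.94829729   -1.36846382]
[ 592.36815518 -152.79866281  286.03368728] [ 592.15596029 -155.93248547  285.15364987]
13142.0
[[291, 111], [375, 113], [367, 262], [348, 282], [310, 282], [292, 265]]
[[21, 88, 127], [21, 88, 131], [21, 85, 135], [21, 86, 143], [21, 84, 145], [21, 86, 145], [21, 84, 142], [25, 12, 125], [45, 4, 123], [45, 4, 123], [40, 6, 124], [45, 4, 123], [60, 2, 122], [30, 2, 122], [30, 2, 122], [30, 4, 122], [45, 4, 123], [45, 4, 123], [60, 4, 123], [60, 2, 122], [30, 2, 122], [21, 83, 150], [21, 84, 152], [22, 82, 146], [22, 85, 144]]
```

```bash
python3 -m jog '{"translation":[[0,0,0],[0,0,0]],"delta_rot":[[0,0,0],[0,0,0]],"gripper":[-1,-1]}'
cat >> h.py <<'E'
HEX=np.array([(-65,-29),(-65,29),(51,29),(65,15),(65,-15),(51,-29)],float)
def hexfit(n,box,z0,zs,g,outline=HEX,dump=True):
    """match image hexagon to outline at local height zs, order matched by nearest to projection of guess"""
    o=env.observe();im=env.get_image(n);cv2.imwrite(f'pics/hx_{o["time_s"]:.2f}.png',im[:,:,::-1])
    c=mask(im,box);h=cv2.approxPolyDP(cv2.convexHull(c),3,True)[:,0].astype(float)
    tl=(o['eef_pos'],o['orientation'])
    P=np.c_[outline,np.full(6,zs)]
    u=proj(n,R.from_euler('z',g[2]).apply(P)+[g[0],g[1],z0],tl)
    i=[np.argmin(np.linalg.norm(h-a,axis=1)) for a in u]
    print('hull',h.tolist(),'idx',i,'pred',u.round(0).tolist())
    obs=np.c_[h[i],P]
    x,r=fit({n:obs},R.identity(),z0,g,tl);print(x,r.tolist(),o['eef_pos']);return x
E
python3 - <<'E'
from h import *
x=hexfit('wrist',(200,60,440,330),0,34,[594.3,-146,-1.368])
o=env.observe()
plan([x[0],x[1],24+155+40],flatM(x[2]))
plan([x[0],x[1],22+155],flatM(x[2]),start=(np.array([x[0],x[1],24+155+40]),R.from_matrix(flatM(x[2]))))
E
```

```text
time_s: 10.92
eef_pos: [591.9, -159.3, 284.0]
orientation: [-1.982, -2.424, 0.005]
wrist_force: [0.5, -0.6, 0.9]
opening: 1.003
finger_force: 0.0
hull [[378.0, 103.0], [371.0, 259.0], [352.0, 276.0], [313.0, 276.0], [295.0, 259.0], [292.0, 102.0]] idx [np.int64(5), np.int64(0), np.int64(1), np.int64(2), np.int64(3), np.int64(4)] pred [[292.0, 102.0], [379.0, 102.0], [372.0, 261.0], [353.0, 277.0], [315.0, 277.0], [296.0, 261.0]]
[ 593.65875808 -145.62861093   -1.37482512] [[-0.7, -0.7], [0.7, -1.3], [-0.3, 1.3], [-0.1, 0.4], [0.4, 0.1], [0.0, 0.7]] [ 591.85856623 -159.30108374  283.98372169]
 2 rows rot/row [-0.0044, -0.0031, 0.002] trans [[6.2, 2.5, 32.6], [6.3, 2.3, 32.6]]
 1 rows rot/row [0.0, 0.0, 0.0] trans [[0.0, 0.0, 42.0]]
```

```bash
python3 -m jog '{"translation":[[6.2,2.4,32.6],[6.3,2.4,32.6],[0,0,0],[0,0,0]],"delta_rot":[[-0.0044,-0.003,0.002],[-0.0044,-0.003,0.002],[0,0,0],[0,0,0]],"gripper":[-1,-1,-1,-1]}'
python3 - <<'E'
from h import *
x=[593.7,-145.6,-1.375]
plan([x[0],x[1],25+155],flatM(x[2]))
E
```

```text
time_s: 11.48
eef_pos: [594.3, -144.6, 220.3]
orientation: [1.99, 2.429, 0.001]
wrist_force: [0.5, -0.8, 0.5]
opening: 1.002
finger_force: 0.0
 1 rows rot/row [0.0017, 0.0006, 0.0022] trans [[-0.8, -0.9, 40.3]]
```

```bash
python3 -m jog '{"translation":[[-0.8,-0.9,20],[0,0,20.3],[0,0,0],[0,0,0]],"delta_rot":[[0.0017,0.0006,0.0022],[0,0,0],[0,0,0],[0,0,0]],"gripper":[-1,-1,-1,-1]}'
python3 -m jog '{"translation":[[0,0,0],[0,0,0],[0,0,0],[0,0,0],[0,0,0],[0,0,0]],"delta_rot":[[0,0,0],[0,0,0],[0,0,0],[0,0,0],[0,0,0],[0,0,0]],"gripper":[0,0.5,1,1,1,1]}'
python3 -m jog '{"translation":[[0,0,-30],[0,0,-40],[0,0,-50],[0,0,-40],[0,0,0],[0,0,0]],"delta_rot":[[0,0,0],[0,0,0],[0,0,0],[0,0,0],[0,0,0],[0,0,0]],"gripper":[1,1,1,1,1,1]}'
```

```text
time_s: 11.98
eef_pos: [593.3, -144.7, 179.2]
orientation: [-1.992, -2.428, 0.001]
wrist_force: [-0.9, 0.2, 0.2]
opening: 1.002
finger_force: 0.0
time_s: 12.72
eef_pos: [593.7, -144.7, 180.3]
orientation: [1.992, 2.429, 0.001]
wrist_force: [0.5, -0.3, 5.1]
opening: 0.666
finger_force: 66.1
time_s: 13.48
eef_pos: [592.4, -145.1, 337.8]
orientation: [-1.99, -2.426, 0.005]
wrist_force: [-0.2, -0.3, -4.5]
opening: 0.669
finger_force: 66.3
```

Run:
```python
from h import *
M=flatM(-1.375)
plan([594,140,400],M)
o=env.observe();q=o['qpos'];print(ik(np.array([594,140,400]),M,q,1))
```

```text
6 rows rot/row [-0.0007, -0.0001, 0.0002] trans [[46.6, 9.5, -10.4], [46.6, 9.5, -10.4], [46.6, 9.5, -10.4], [46.6, 9.5, -10.4], [46.6, 9.5, -10.4], [46.6, 9.5, -10.4]]
(np.float64(0.00030078544568320765), array([-0.01546338,  0.71286338, -0.52677813,  1.60682279,  0.42032027,
        0.93698255, -0.49291343]))
```

```bash
python3 -m jog '{"translation":[[25,5,-10.4],[46.6,9.5,-10.4],[46.6,9.5,-10.4],[46.6,9.5,-10.4],[46.6,9.5,-10.4],[46.6,9.5,-10.4],[21.6,4.5,0],[0,0,0],[0,0,0],[0,0,0]],"delta_rot":[[0,0,0],[0,0,0],[0,0,0],[0,0,0],[0,0,0],[0,0,0],[0,0,0],[0,0,0],[0,0,0],[0,0,0]],"gripper":[1,1,1,1,1,1,1,1,1,1]}'
python3 - <<'E'
from h import *
o=env.observe();tl=(o['eef_pos'],o['orientation'])
g=[572.8,245.1,1.70]
P=np.c_[HEX,np.full(6,34.)]
u=proj('wrist',R.from_euler('z',g[2]).apply(P)+[g[0],g[1],40],tl);print(u.round(0).tolist())
lo=np.maximum(u.min(0)-14,0).astype(int);hi=(u.max(0)+14).astype(int);print(lo,hi)
hexfit('wrist',(*lo,*hi),40,34,g)
E
```

```text
time_s: 14.72
eef_pos: [594.7, 138.9, 401.0]
orientation: [-1.995, -2.426, 0.004]
wrist_force: [0.2, -0.1, -4.4]
opening: 0.667
finger_force: 66.1
[[351.0, 142.0], [288.0, 137.0], [293.0, -6.0], [311.0, -24.0], [348.0, -22.0], [363.0, -1.0]]
[274   0] [377 155]
hull [[359.0, 0.0], [350.0, 129.0], [287.0, 129.0], [290.0, 0.0]] idx [np.int64(1), np.int64(2), np.int64(3), np.int64(3), np.int64(0), np.int64(0)] pred [[351.0, 142.0], [288.0, 137.0], [293.0, -6.0], [311.0, -24.0], [348.0, -22.0], [363.0, -1.0]]
[571.35259767 241.42586085   1.72209385] [[-0.1, 15.6], [0.5, 12.8], [-0.9, -0.5], [16.6, -19.3], [-15.5, -17.5], [0.4, 2.9]] [594.72879745 138.87728139 401.0299588 ]
```

```bash
python3 -m jog '{"translation":[[25,3,0],[30,3,0],[0,0,0],[0,0,0]],"delta_rot":[[0,0,0],[0,0,0],[0,0,0],[0,0,0]],"gripper":[1,1,1,1]}'
python3 - <<'E'
from h import *
o=env.observe();tl=(o['eef_pos'],o['orientation'])
g=[572.8,245.1,1.70]
P=np.c_[HEX,np.full(6,34.)]
u=proj('wrist',R.from_euler('z',g[2]).apply(P)+[g[0],g[1],40],tl)
lo=np.maximum(u.min(0)-14,0).astype(int);hi=(u.max(0)+14).astype(int);print(lo,hi)
hexfit('wrist',(*lo,*hi),40,34,g)
im=env.get_image('wrist');hsv=cv2.cvtColor(im,cv2.COLOR_RGB2HSV);c=int(u[:,0].mean())
print([(y,*hsv[y,c].tolist()) for y in range(lo[1],hi[1]+10,4)])
m=np.c_[mask(im,(*lo,*hi))[:,0]];
for y in range(lo[1],hi[1],8):
    k=m[m[:,1]==y][:,0]
    if len(k):print(y,k.min(),k.max(),end='; ')
E
```

```text
time_s: 15.28
eef_pos: [590.0, 194.4, 401.5]
orientation: [-1.994, -2.428, 0.003]
wrist_force: [-0.5, -0.3, -3.9]
opening: 0.666
finger_force: 66.1
[269  36] [367 212]
hull [[366.0, 156.0], [366.0, 211.0], [269.0, 211.0], [269.0, 156.0]] idx [np.int64(1), np.int64(2), np.int64(3), np.int64(3), np.int64(0), np.int64(0)] pred [[343.0, 199.0], [283.0, 195.0], [287.0, 67.0], [304.0, 50.0], [339.0, 53.0], [354.0, 72.0]]
[588.02868813 170.50412071   1.76664342] [[-20.0, 55.7], [21.6, 55.7], [17.9, 0.1], [32.5, -14.9], [-32.2, -14.9], [-17.5, 0.2]] [590.01524875 194.35698367 401.51643807]
[(36, 105, 41, 50), (40, 103, 45, 68), (44, 104, 42, 67), (48, 105, 45, 68), (52, 106, 41, 68), (56, 45, 4, 137), (60, 60, 2, 137), (64, 45, 4, 137), (68, 40, 6, 138), (72, 45, 4, 137), (76, 30, 2, 138), (80, 45, 4, 139), (84, 45, 4, 139), (88, 15, 13, 117), (92, 17, 15, 117), (96, 30, 2, 139), (100, 45, 4, 140), (104, 30, 4, 139), (108, 50, 5, 140), (112, 17, 15, 116), (116, 13, 15, 116), (120, 45, 4, 139), (124, 45, 4, 138), (128, 30, 9, 120), (132, 19, 50, 72), (136, 60, 2, 138), (140, 60, 4, 139), (144, 45, 4, 139), (148, 60, 2, 138), (152, 60, 2, 138), (156, 22, 33, 85), (160, 60, 2, 138), (164, 60, 2, 139), (168, 45, 4, 139), (172, 45, 4, 139), (176, 60, 4, 140), (180, 60, 2, 139), (184, 45, 4, 140), (188, 50, 5, 140), (192, 15, 14, 110), (196, 15, 14, 109), (200, 15, 14, 109), (204, 15, 14, 109), (208, 45, 4, 139), (212, 45, 4, 139), (216, 45, 4, 139), (220, 30, 4, 138)]
156 269 366; 164 269 366; 172 269 366; 180 269 366; 188 269 366; 196 269 366; 204 269 366;
```

```bash
cat >> h.py <<'E'
def bp(n,uv,z,tl):
    c=cam(n);T=c['T_tool_cam'];Rt=R.from_rotvec(tl[1]).as_matrix();t=Rt@T[:3,3]+tl[0]
    d=np.c_[uv,np.ones(len(uv))]@np.linalg.inv(c['K']).T@(Rt@T[:3,:3]).T
    return (t+d*((z-t[2])/d[:,2])[:,None])[:,:2]
def outfit(pts,g):
    poly=(HEX*100).astype(np.float32).reshape(-1,1,2)
    def res(s):
        c,k=np.cos(s[2]),np.sin(s[2]);q=(pts-s[:2])@np.array([[c,-k],[k,c]])
        return [cv2.pointPolygonTest(poly,(float(a*100),float(b*100)),True)/100 for a,b in q]
    r=least_squares(res,g,loss='soft_l1',diff_step=1e-5);return r.x,np.array(res(r.x))
E
python3 - <<'E'
from h import *
o=env.observe();tl=(o['eef_pos'],o['orientation']);im=env.get_image('wrist')
c=mask(im,(265,36,375,128))[:,0]
k=(c[:,1]<125);c=c[k]+0.0
h=cv2.approxPolyDP(cv2.convexHull(c.astype(np.float32)),2,True)[:,0];print(h.tolist())
c[:,0]+=0
pts=bp('wrist',c,74,tl)
x,r=outfit(pts,[572.8,245.1,1.70]);print(x,np.abs(r).mean(),np.abs(r).max())
print('nose',x[:2]+65*np.array([np.cos(x[2]),np.sin(x[2])]),'scene est nose',572.8+65*np.cos(1.7),245.1+65*np.sin(1.7))
E
```

```text
[[301.0, 53.0], [336.0, 55.0], [350.0, 72.0], [347.0, 124.0], [283.0, 124.0], [285.0, 69.0]]
[571.36886893 242.31334703   1.70236664] 0.24178365944705674 0.63045654296875
nose [562.84145077 306.75155882] scene est nose 564.4251078707908 309.5582126794104
```

Run:
```python
from h import *
np.set_printoptions(precision=2,suppress=True)
o=env.observe();q=o['qpos'];p0=o['eef_pos'];y0=-1.375;print(q)
n=18;Rk=R.from_rotvec(o['orientation']);pe=np.array([565,292,403]);T=[]
for k in range(1,n+1):
    p=p0+(pe-p0)*k/n;M=flatM(y0+(1.702-y0)*k/n)
    T.append(Rk.inv().apply((pe-p0)/n).round(1).tolist());Rk=R.from_matrix(M)
    e,q2=ik(p,M,q,1);print(k,round(e,1),np.abs(q2-q).max().round(2),end=' ');q=q2
print(q);print(T,(1.702-y0)/n)
```

```text
[-0.11  0.72 -0.51  1.57  0.41  0.96 -0.56]
1 0.0 0.13 2 0.0 0.13 3 0.0 0.13 4 0.0 0.13 5 0.0 0.14 6 0.0 0.14 7 0.0 0.14 8 0.0 0.14 9 0.0 0.14 10 0.0 0.14 11 0.0 0.14 12 0.0 0.14 13 0.0 0.14 14 0.0 0.15 15 0.0 0.15 16 0.0 0.15 17 0.0 0.15 18 0.0 0.15 [ 0.01  0.97 -1.23  1.51  0.93  1.33  1.96]
[[5.6, -0.3, -0.1], [5.6, 0.6, -0.1], [5.4, 1.6, -0.1], [5.0, 2.5, -0.1], [4.5, 3.3, -0.1], [3.9, 4.0, -0.1], [3.2, 4.6, -0.1], [2.3, 5.1, -0.1], [1.4, 5.4, -0.1], [0.5, 5.6, -0.1], [-0.5, 5.6, -0.1], [-1.4, 5.4, -0.1], [-2.3, 5.1, -0.1], [-3.2, 4.7, -0.1], [-3.9, 4.0, -0.1], [-4.5, 3.3, -0.1], [-5.0, 2.5, -0.1], [-5.4, 1.6, -0.1]] 0.17094444444444445
```

```bash
python3 -m jog '{"translation":[[5.6,0,0],[5.6,0.6,0],[5.4,1.6,0],[5,2.5,0],[4.5,3.3,0],[3.9,4,0],[3.2,4.6,0],[2.3,5.1,0],[1.4,5.4,0]],"delta_rot":[[0,0,-0.171],[0,0,-0.171],[0,0,-0.171],[0,0,-0.171],[0,0,-0.171],[0,0,-0.171],[0,0,-0.171],[0,0,-0.171],[0,0,-0.171]],"gripper":[1,1,1,1,1,1,1,1,1]}'
python3 -m jog '{"translation":[[0.5,5.6,0],[-0.5,5.6,0],[-1.4,5.4,0],[-2.3,5.1,0],[-3.2,4.7,0],[-3.9,4,0],[-4.5,3.3,0],[-5,2.5,0],[-5.4,1.6,0],[0,0,0],[0,0,0],[0,0,0]],"delta_rot":[[0,0,-0.171],[0,0,-0.171],[0,0,-0.171],[0,0,-0.171],[0,0,-0.171],[0,0,-0.171],[0,0,-0.171],[0,0,-0.171],[0,0,-0.171],[0,0,0],[0,0,0],[0,0,0]],"gripper":[1,1,1,1,1,1,1,1,1,1,1,1]}'
python3 - <<'E'
from h import *
o=env.observe();tl=(o['eef_pos'],o['orientation']);im=env.get_image('wrist');print(o['qpos'].round(2))
M=R.from_rotvec(tl[1]).as_matrix();print(M.round(4).tolist(),'yaw',np.arctan2(-M[0,1],M[1,1]))
g=[571.4,242.3,1.702]
u=proj('wrist',R.from_euler('z',g[2]).apply(np.c_[HEX,np.full(6,34.)])+[g[0],g[1],40],tl);print(u.round(0).tolist())
lo=np.maximum(u.min(0)-14,0).astype(int);hi=(u.max(0)+14).astype(int)
for cut in(110,120,128):
    c=mask(im,(lo[0],lo[1],hi[0],cut))[:,0];c=c[c[:,1]<cut-3]+0.
    h=cv2.approxPolyDP(cv2.convexHull(c.astype(np.float32)),2,True)[:,0];print(h.tolist())
    x,r=outfit(bp('wrist',c,74,tl),g);print(x,np.abs(r).mean(),np.abs(r).max())
E
```

```text
time_s: 16.55
eef_pos: [578.0, 243.4, 401.6]
orientation: [0.264, -3.13, 0.002]
wrist_force: [-0.2, -0.7, -4.2]
opening: 0.665
finger_force: 66.1
time_s: 18.05
eef_pos: [565.3, 292.8, 401.8]
orientation: [2.361, -2.071, -0.0]
wrist_force: [0.4, 0.4, -4.4]
opening: 0.67
finger_force: 66.2
[ 0.01  0.98 -1.24  1.5   0.93  1.34  1.96]
[[0.1304, -0.9915, -0.0006], [-0.9915, -0.1304, -0.0007], [0.0006, 0.0007, -1.0]] yaw 1.7015404915335697
[[290.0, 53.0], [357.0, 53.0], [353.0, 184.0], [339.0, 197.0], [308.0, 197.0], [293.0, 184.0]]
[[357.0, 52.0], [356.0, 106.0], [291.0, 106.0], [290.0, 52.0]]
[571.24083468 241.84987879   1.70200194] 0.12331282182173298 0.55534423828125
[[357.0, 52.0], [356.0, 116.0], [292.0, 116.0], [290.0, 52.0]]
[571.16154047 241.83930083   1.70348606] 0.15636889399314416 0.5661083984375
[[357.0, 52.0], [355.0, 124.0], [292.0, 124.0], [290.0, 52.0]]
[571.18426944 241.84234673   1.70302606] 0.16062151063163327 0.550185546875
```

Run:
```python
from h import *
s=plan([571.5,240.9,400],flatM(1.703),2)
plan([571.5,240.9,285],flatM(1.703),4,start=s)
```

```text
2 rows rot/row [0.0003, -0.0002, -0.0004] trans [[26.2, 0.3, 0.9], [26.2, 0.3, 0.9]]
 4 rows rot/row [0.0, 0.0, 0.0] trans [[0.0, 0.0, 28.8], [0.0, 0.0, 28.8], [0.0, 0.0, 28.8], [0.0, 0.0, 28.8]]
```

```bash
python3 -m jog '{"translation":[[15,0.2,1],[22.4,0.4,1],[15,0,0],[0,0,0],[0,0,0],[0,0,0],[0,0,0]],"delta_rot":[[0,0,0],[0,0,0],[0,0,0],[0,0,0],[0,0,0],[0,0,0],[0,0,0]],"gripper":[1,1,1,1,1,1,1]}'
python3 - <<'E'
from h import *
ps=[]
for i in range(6): env.get_image('scene');ps.append(env.observe()['eef_pos'])
print(np.mean(ps,0),np.std(ps,0))
M=R.from_rotvec(env.observe()['orientation']).as_matrix();print(M.T@(np.array([571.5,240.9,285])-np.mean(ps,0)),M[2])
E
```

```text
time_s: 18.98
eef_pos: [571.0, 242.1, 399.9]
orientation: [2.365, -2.067, -0.002]
wrist_force: [-0.1, 0.6, -4.3]
opening: 0.663
finger_force: 66.2
[571.20625353 241.65718537 399.78914242] [0.06310822 0.16236613 0.02335777]
[  0.81478243  -0.30519953 114.78871816] [-2.20047431e-04  9.99696609e-04 -9.99999476e-01]
```

```bash
python3 -m jog '{"translation":[[0.6,-0.3,20],[0,0,25],[0,0,25],[0,0,20],[0,0,15],[0,0,8],[0,0,0],[0,0,0],[0,0,0],[0,0,0]],"delta_rot":[[0,0,0],[0,0,0],[0,0,0],[0,0,0],[0,0,0],[0,0,0],[0,0,0],[0,0,0],[0,0,0],[0,0,0]],"gripper":[1,1,1,1,1,1,1,1,1,1]}'
python3 - <<'E'
from h import *
ps=[];rs=[]
for i in range(6): env.get_image('scene');o=env.observe();ps.append(o['eef_pos']);rs.append(o['orientation'])
p=np.mean(ps,0);print(p,np.std(ps,0))
M=R.from_rotvec(rs).mean().as_matrix();print(M.T@(np.array([571.5,240.9,254])-p),M[2],'yaw',np.arctan2(-M[0,1],M[1,1]))
E
```

```text
time_s: 20.52
eef_pos: [571.7, 240.9, 287.3]
orientation: [-2.364, 2.069, 0.001]
wrist_force: [-0.4, 0.6, -4.1]
opening: 0.667
finger_force: 66.2
[571.59813708 240.82564756 286.93532145] [0.02795176 0.00746454 0.11793135]
[-0.07931936  0.06261011 32.93539656] [-2.25024491e-04  7.52372317e-04 -9.99999692e-01] yaw 1.7040371140119122
```

Position is within 0.1 mm, so I'll go down and watch the force.

```bash
python3 -m jog '{"translation":[[0,0,10],[0,0,8],[0,0,4],[0,0,0],[0,0,0]],"delta_rot":[[0,0,0],[0,0,0],[0,0,0],[0,0,0],[0,0,0]],"gripper":[1,1,1,1,1]}'
for i in 1 2 3; do python3 -m jog '{"translation":[[0,0,1],[0,0,0.5],[0,0,0]],"delta_rot":[[0,0,0],[0,0,0],[0,0,0]],"gripper":[1,1,1]}' | sed -n '2p;4p'; done
```

```text
time_s: 21.45
eef_pos: [571.6, 241.0, 265.0]
orientation: [2.364, -2.068, -0.002]
wrist_force: [0.5, 0.1, -4.4]
opening: 0.667
finger_force: 66.2
eef_pos: [571.6, 240.8, 263.3]
wrist_force: [-0.4, 0.2, -4.4]
eef_pos: [571.6, 241.0, 262.2]
wrist_force: [-0.1, -0.7, -0.7]
eef_pos: [571.5, 241.1, 261.5]
wrist_force: [-2.6, -1.1, 6.4]
```

Run:
```python
from h import *
f=[];t=[]
for i in range(8): env.get_image('side');o=env.observe();f.append(o['wrist_force']);t.append(o['ft_torque'])
print(np.mean(f,0),np.mean(t,0)*1,np.std(t,0),o['eef_pos'])
```

```text
[-1.73927103 -0.6449168   5.8828186 ] [-0.79475941  0.31006809 -0.10426487] [0.04053627 0.02004119 0.02703006] [571.48384277 241.08313094 261.4979915 ]
```

The contact lies at the tail end (about -67 mm), so the setter is slightly too far toward the nose. I'll lift, shift 1.5 mm along tool +x, and lower again.

```bash
python3 -m jog '{"translation":[[0,0,-2.5],[1.5,0,0],[0,0,0]],"delta_rot":[[0,0,0],[0,0,0],[0,0,0]],"gripper":[1,1,1]}'
for i in 1 2 ; do python3 -m jog '{"translation":[[0,0,1],[0,0,0.8],[0,0,0]],"delta_rot":[[0,0,0],[0,0,0],[0,0,0]],"gripper":[1,1,1]}' | sed -n '2p;4p'; done
python3 - <<'E'
from h import *
f=[];t=[]
for i in range(5): env.get_image('side');o=env.observe();f.append(o['wrist_force']);t.append(o['ft_torque'])
print(np.mean(f,0),np.mean(t,0)*1,np.std(t,0),o['eef_pos'])
E
```

```text
time_s: 23.35
eef_pos: [571.8, 238.9, 262.1]
orientation: [2.363, -2.068, -0.001]
wrist_force: [-0.1, -0.5, -4.4]
opening: 0.664
finger_force: 66.3
eef_pos: [571.7, 239.3, 260.8]
wrist_force: [-0.5, -0.4, -3.5]
eef_pos: [571.7, 239.3, 259.1]
wrist_force: [0.8, 0.0, -4.4]
[ 0.19814114 -0.0252815  -3.72519496] [-0.00430212 -0.01814904 -0.01405768] [0.02378874 0.0378615  0.02319857] [571.74474076 239.34983545 259.21557878]
```

Now at 259.2 with no load, so it is dropping past the plateau. I'll continue.

```bash
for i in 1 2 3; do python3 -m jog '{"translation":[[0,0,0.9],[0,0,0.9],[0,0,0]],"delta_rot":[[0,0,0],[0,0,0],[0,0,0]],"gripper":[1,1,1]}' | sed -n '2p;4p'; done
python3 - <<'E'
from h import *
f=[];t=[]
for i in range(5): env.get_image('side');o=env.observe();f.append(o['wrist_force']);t.append(o['ft_torque'])
print(np.mean(f,0),np.mean(t,0)*1,o['eef_pos'])
E
```

```text
eef_pos: [571.7, 239.3, 257.2]
wrist_force: [-0.3, -0.4, -4.0]
eef_pos: [571.7, 239.3, 255.5]
wrist_force: [-0.1, 1.3, -3.6]
eef_pos: [571.7, 239.4, 254.4]
wrist_force: [-1.1, -2.3, 1.9]
[-1.65582352 -2.16774402  3.9007014 ] [-0.40119833  0.23773933 -0.04979952] [571.7152524  239.39925125 254.34777158]
```

```bash
python3 -m jog '{"translation":[[0,0,0.3],[0,0,0],[0,0,0],[0,0,0],[0,0,0],[0,0,0],[0,0,0]],"delta_rot":[[0,0,0],[0,0,0],[0,0,0],[0,0,0],[0,0,0],[0,0,0],[0,0,0]],"gripper":[1,0.3,0,-0.5,-1,-1,-1]}'
python3 -m jog '{"translation":[[0,0,-10],[0,0,-30],[0,0,-45],[0,0,-45],[0,0,-30],[-20,0,0],[-40,0,0],[-20,0,0],[0,0,0],[0,0,0],[0,0,0]],"delta_rot":[[0,0,0],[0,0,0],[0,0,0],[0,0,0],[0,0,0],[0,0,0],[0,0,0],[0,0,0],[0,0,0],[0,0,0],[0,0,0]],"gripper":[-1,-1,-1,-1,-1,-1,-1,-1,-1,-1,-1]}'
python3 - <<'E'
from h import *
o=env.observe();tl=(o['eef_pos'],o['orientation']);im=env.get_image('wrist');cv2.imwrite('pics/end.png',im[:,:,::-1])
g=[571.3,242.1,1.703]
for z in(108,116):
    u=proj('wrist',R.from_euler('z',g[2]).apply(np.c_[HEX,np.full(6,34.)])+[g[0],g[1],z-34],tl)
    lo=np.maximum(u.min(0)-14,0).astype(int);hi=(u.max(0)+14).astype(int);print(lo,hi)
    c=mask(im,(*lo,*hi))[:,0]+0.;h=cv2.approxPolyDP(cv2.convexHull(c.astype(np.float32)),2,True)[:,0];print(h.tolist(),u.round(0).tolist())
    x,r=outfit(bp('wrist',c,z,tl),g);print(z,x,np.abs(r).mean(),np.abs(r).max(),r.mean())
E
```

```text
time_s: 26.6
eef_pos: [571.8, 239.4, 253.4]
orientation: [2.364, -2.068, -0.002]
wrist_force: [-0.2, 0.7, -0.6]
opening: 1.001
finger_force: 0.0
time_s: 27.98
eef_pos: [561.9, 317.3, 413.4]
orientation: [2.362, -2.07, -0.0]
wrist_force: [1.2, 0.0, 0.0]
opening: 1.0
finger_force: 0.0
[271   0] [374 191]
[[361.0, 14.0], [357.0, 163.0], [340.0, 179.0], [308.0, 179.0], [291.0, 163.0], [287.0, 14.0]] [[286.0, 13.0], [361.0, 13.0], [356.0, 162.0], [340.0, 178.0], [306.0, 178.0], [290.0, 162.0]]
108 [570.45895125 242.94017923   1.70383572] 0.20530414809843195 0.6598155625248672 -0.04077895114856165
[270   0] [376 193]
[[361.0, 14.0], [357.0, 163.0], [340.0, 179.0], [308.0, 179.0], [291.0, 163.0], [287.0, 14.0]] [[284.0, 10.0], [362.0, 10.0], [357.0, 164.0], [341.0, 180.0], [306.0, 180.0], [289.0, 164.0]]
116 [570.33071913 243.90864347   1.70433883] 1.0867394960145709 2.9447527503240543 1.0867394960145709
```

The outline matches a shoulder at 108 mm (fully seated), within 1.2 mm of the stack.

```bash
python3 -c "
from bench import env
print(env.close_job())"
```

```text
the job is handed in; nothing more can be done
None
```

The setter was laid flat on the bench and let go of, then stacked in the cradle with its cut corners over the others; it measured fully seated and within about 1.2 mm of the stack, and the job is handed in (no verdict was returned).

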